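Load the bench shaker, shut its keeper bar, dial in 25 minutes and start it

ROBOT

A 7-joint arm with a two-finger parallel gripper is mounted at the origin on a cart in front of the work surface, level with it; the furniture and walls round the work are solid. World frame = base frame: x ahead of the robot, y to its left, z up, the work surface at z = 0. Lengths are in m, angles in rad, forces in N, time in s.
With the tool pointing down it reaches from about 0.35 to 0.9 m from the base axis. Payload 8.1 kg.
Tool frame: the origin (TCP) lies at the centre of the arm's flange, where the gripper is bolted on; the fingertips stand 178 mm ahead of it and the grasp point (between the pads) lies 159 mm ahead of it; z points along the fingers, y is the line along which they close (so a half turn about z gives the same grasp; the last joint's range is limited). The gripper opens to 92 mm and grips with 3 to 60 N. Pads are 19 mm wide; open, the fingers measure 130 mm over their backs; the gripper's body (75 mm by 190 mm) begins 47 mm behind the grasp point.
Start: joints at [1.032, 0.434, 0.025, 1.573, -0.012, 1.134, -0.075], TCP at [0.264, -0.567, 0.405] pointing down, gripper open.
Joint ranges: [-2.62, 2.62], [-0.44, 2.09], [-1.27, 1.32], [0.08, 2.57], [-1.32, 4.46], [0.12, 2], [-2.74, 2.74]. Speed limits (rad/s): [2.22, 2.22, 3.01, 3.01, 3.14, 3.14, 3.14].

INTERFACE

Orientations are given as a rotation vector (axis times angle).
In Python, from cell import arm gives the robot as it stands. The module is installed in compiled form; this text tells all that it offers.
- The arm moves only by the shell command python3 -m inch 'ROWS' [FORCE]. ROWS is text: rows parted by semicolons, each of 5 numbers parted by spaces: the shift along the tool's x, y, z in m, then the turn about the tool's z in rad, then the finger opening in m, from 0 to 0.0918. In form: x y z roll fingers; .... A call has 1 to 5 rows; each row is the pose to reach, as a shift and turn from the pose commanded when the call began, along the tool's axes at that moment; what a row does not reach only later rows make up. A row lasts 1/10 s, in which the tool goes at most 50 mm and 8.59 degrees, less where a joint would pass 70% of its speed; a pose out of reach is approached as far as the arm can. A call with a gripper value outside its range is refused whole. The fingers move at their own pace and stop on an object; FORCE is the grip in N (left out, the last holds). Time passes only in rows, so rows that repeat a pose let the fingers close. It gives the time, the measured TCP pose, the force, the opening and the grip force at its end, in the units of the state.
- arm.observe(): the state, without advancing time (a new reading comes with each control period).
- arm.get_image(name): name is "scene" or "top" or "wrist"; returns the picture (400x640x3 uint8, red, green, blue); there is no depth.
- arm.get_calibration(name): a dict with "intrinsics" (3x3 intrinsics, pixels), "pose" (4x4, takes a point from camera to world coordinates). Camera axes: x right, y up, looking along -z (the intrinsics and any distortion apply to the point x, -y, -z); pixel columns grow to the right and rows downward; lengths in m; the calibration is good to about 2 mm. A picture is of the moment at which its call begins: read the wrist's pose just before it. get_calibration takes no time and is no camera call; for the wrist camera it gives the pose at the moment of the call.
- arm.sign_off(): hands the job in; it is judged then, once.
Trained networks look in the newest picture that a camera, given by its name, has taken for a name from the list of things; names that differ only in an ending like _2 or _b are one class to them, and where a whole thing is asked for, a point or a joint stands for the part that bears it (a point fixed in the world has none). Each returns a list of dicts, best first, with "conf" (0 to 1); they miss things now and then, are a little off and sometimes report something else, mostly with a low value. They report only what shows in the picture. A call takes as long as a camera call. They do not tell look-alikes from the thing itself.
- arm.look_for(camera, query): "point" ([row, column] in pixels, amid what is visible of it).
- arm.silhouettes(camera, query): "region" (400x640 bool, what is visible of it) and "point" ([row, column] in pixels, amid what is visible of it).
- arm.place_of(camera, query): "point" ([row, column] in pixels: a listed point, or the origin of a listed thing).
The state is a dict: "clock": time; "joints": joint angles; "dq": joint speeds; "joint_efforts": joint torques, N m; "position": TCP position; "ee_rot": TCP orientation; "force": force on the tool from outside, world axes, zero at the start; "ft_torque": the same for the moment, N m; "width": opening from 0.0 (shut) to 1.0 (fully open); "gripper_force": force on a finger pad.
Only numpy, scipy, OpenCV 4.12 (cv2) and the standard library are available. Lean on these libraries where they do the work, as an engineer would, in place of code of your own. Each camera call takes 0.05 s, during which the arm holds its last target. There are 200 camera calls.

TASK

Set the three or four sample pots that wait on the open worktop just left of the shaker shaking for 25 minutes: swing the shaker's keeper bar back, stand each of them upright in a bay of the tray, swing the bar over them again until it clicks shut, and roll the two timer thumbwheels to 2 and 5. When all of that is done press the start key down and let it up again; never press it with the keeper open, and leave the other bottles alone.

Things in the scene. Friction and masses are not known exactly. Their poses are not given: they have to be found in the camera images.
- shaker: white bench shaker, fixed, 210 (x) by 310 mm (y). Origin: centre of its underside; x points from its front edge to its back, y to its left, z up. Control deck 60 mm high, x -100 to -32 mm; controls all at x -66 mm: tens wheel y +85, units wheel y +45, a speed knob y -25 (fixed, not used, 16 mm tall), start key y -95. Pot tray behind the deck
- tray (a point): centre of the tray's inner floor (shaker x +35, y 0, 71 mm above the worktop; axes as the shaker's). The aluminium tray is one row of four bays along y, each 53 mm (y) by 48 mm (x) inside; walls and partitions 3 mm thick stand 25 mm above the floor (below the pots' lids)
- bay0 (a point): centre of the floor of bay 0 of the tray (bay 0 is the leftmost; pitch 56 mm)
- bay1 (a point): centre of the floor of bay 1 of the tray (bay 0 is the leftmost; pitch 56 mm)
- bay2 (a point): centre of the floor of bay 2 of the tray (bay 0 is the leftmost; pitch 56 mm)
- bay3 (a point): centre of the floor of bay 3 of the tray (bay 0 is the leftmost; pitch 56 mm)
- keeper_hinge (a point): middle of the keeper's hinge axis, which runs along shaker y behind the tray at shaker x +80, 138 mm above the worktop; fixed. A catch post 14 mm square stands at shaker x +35, y -146, up to 152 mm; hinge brackets at y +-133; upright, the keeper reaches up to 190 mm
- keeper_grip (a point): centre of the ribbed rubber sleeve (13 mm thick, 44 mm long, lying along y) in the middle of the keeper's cross bar; moves with the keeper. Moving the bar takes 2 to 4 N here, snapping it shut about 4 N in the last 0.2 rad, lifting it out of the catch about 5 N
- keeper (a joint): keeper bar: steel bail 9 mm thick, two arms 45 mm long at y +-122 mm, cross bar between them. Rad: 0 = shut, cross bar level over the middle of the row of pots, 5 mm above their lids, held by a sprung ball catch at its right end; grows as it swings up and back about its hinge (pi/2 upright, stop at 2.5, leaning back behind the tray). Stays where it is left; starts shut
- tens (a joint): the timer's tens (left-hand) thumbwheel: black, ribbed, white figures 0 to 9 round the rim; the one at the top, between two white ticks, is set. Value in rad = digit x 0.6283; it clicks to rest at each digit, end stops at 0 and 9 (no roll-over). It grows when the top of the rim is rolled along shaker +x (away from the front edge, towards the tray), falls when rolled towards the front edge
- tens_top (a point): top of the tens wheel's rim, at its mid width (does not turn). Wheel 44 mm across, 14 mm wide, axle level along shaker y, 9 mm proud of the deck. One digit = 13.8 mm of rim, about 1 N; past half a step the click carries it on. The axle is sprung: pressed from above it gives from 4 N, 5 mm down at 11 N (clear of the deck); a fingertip pressed 2 to 4 mm down rolls it by friction
- units (a joint): the timer's units (right-hand) thumbwheel: black, ribbed, white figures 0 to 9 round the rim; the one at the top, between two white ticks, is set. Value in rad = digit x 0.6283; it clicks to rest at each digit, end stops at 0 and 9 (no roll-over). It grows when the top of the rim is rolled along shaker +x (away from the front edge, towards the tray), falls when rolled towards the front edge
- units_top (a point): top of the units wheel's rim, at its mid width (does not turn). Wheel 44 mm across, 14 mm wide, axle level along shaker y, 9 mm proud of the deck. One digit = 13.8 mm of rim, about 1 N; past half a step the click carries it on. The axle is sprung: pressed from above it gives from 4 N, 5 mm down at 11 N (clear of the deck); a fingertip pressed 2 to 4 mm down rolls it by friction
- start (a joint): start key: round white push button 22 mm across in a black collar, pressed straight down. Value in m: 0 = up, 0.005 = fully down; fully down takes about 5 N; it springs back
- start_top (a point): centre of the start key's top face, 75 mm above the worktop when up
- pot_a_mid (a point): screw-lid sample pot, 57 mm tall: white body 40 mm across, ribbed lid 47.6 mm across over its top 13 mm (lid fixed; lid colours mean nothing). This point is half-way up, on the axis. About 100 g, heavy at the foot. Stands on the worktop left of the shaker at the start; absent in some starts. (The pots in the far left corner of the bench are out of reach and no part of the job)
- pot_b_mid (a point): screw-lid sample pot, 57 mm tall: white body 40 mm across, ribbed lid 47.6 mm across over its top 13 mm (lid fixed; lid colours mean nothing). This point is half-way up, on the axis. About 100 g, heavy at the foot. Stands on the worktop left of the shaker at the start; absent in some starts. (The pots in the far left corner of the bench are out of reach and no part of the job)
- pot_c_mid (a point): screw-lid sample pot, 57 mm tall: white body 40 mm across, ribbed lid 47.6 mm across over its top 13 mm (lid fixed; lid colours mean nothing). This point is half-way up, on the axis. About 100 g, heavy at the foot. Stands on the worktop left of the shaker at the start; absent in some starts. (The pots in the far left corner of the bench are out of reach and no part of the job)
- pot_d_mid (a point): screw-lid sample pot, 57 mm tall: white body 40 mm across, ribbed lid 47.6 mm across over its top 13 mm (lid fixed; lid colours mean nothing). This point is half-way up, on the axis. About 100 g, heavy at the foot. Stands on the worktop left of the shaker at the start; absent in some starts. (The pots in the far left corner of the bench are out of reach and no part of the job)
- amber_bottle: bystander: amber glass bottle, 46 mm across and 88 mm tall, origin under its centre; to be left alone
- dropper: bystander: small amber dropper bottle, 25 mm across and 76 mm tall, origin under its centre; to be left alone
Things that resemble listed ones, but are neither listed nor needed, are in the scene too. What is shaped like the part that bears pot_a_mid but turquoise is not meant.

How it is judged:
On the way:
1. the start key is pressed down while every pot stands in the tray, the keeper is shut in its catch and the wheels show 2 and 5 (x of pot_a_mid in the frame of tray between -0.01 and 0.01 m and y of pot_a_mid in the frame of tray between -0.114 and 0.114 m and z of pot_a_mid in the frame of tray between 0.0225 and 0.0345 m and angle between each of pot_a_mid, pot_b_mid, pot_c_mid, pot_d_mid's own z axis and vertical below 0.15 rad and x of pot_b_mid in the frame of tray between -0.01 and 0.01 m and y of pot_b_mid in the frame of tray between -0.114 and 0.114 m and z of pot_b_mid in the frame of tray between 0.0225 and 0.0345 m and x of pot_c_mid in the frame of tray between -0.01 and 0.01 m and y of pot_c_mid in the frame of tray between -0.114 and 0.114 m and z of pot_c_mid in the frame of tray between 0.0225 and 0.0345 m and x of pot_d_mid in the frame of tray between -0.01 and 0.01 m and y of pot_d_mid in the frame of tray between -0.114 and 0.114 m and z of pot_d_mid in the frame of tray between 0.0225 and 0.0345 m and value of joint keeper below 0.06 rad and value of joint tens between 1.07 and 1.44 rad and value of joint units between 2.95 and 3.33 rad and value of joint start above 0.003 m), for 0.05 s.
At the end, for the whole second after the job is handed in: every pot that is there stands upright (within 0.15 rad) on the floor of a bay of the tray (mid-point 22 to 35 mm above the tray floor, within 10 mm of the row's centre line), at rest; keeper joint under 0.06 rad; tens wheel at 2 and units wheel at 5 (each within 0.19 rad); start key up again (x of pot_a_mid in the frame of tray between -0.01 and 0.01 m and y of pot_a_mid in the frame of tray between -0.114 and 0.114 m and z of pot_a_mid in the frame of tray between 0.0225 and 0.0345 m and angle between each of pot_a_mid, pot_b_mid, pot_c_mid, pot_d_mid's own z axis and vertical below 0.15 rad and x of pot_b_mid in the frame of tray between -0.01 and 0.01 m and y of pot_b_mid in the frame of tray between -0.114 and 0.114 m and z of pot_b_mid in the frame of tray between 0.0225 and 0.0345 m and x of pot_c_mid in the frame of tray between -0.01 and 0.01 m and y of pot_c_mid in the frame of tray between -0.114 and 0.114 m and z of pot_c_mid in the frame of tray between 0.0225 and 0.0345 m and x of pot_d_mid in the frame of tray between -0.01 and 0.01 m and y of pot_d_mid in the frame of tray between -0.114 and 0.114 m and z of pot_d_mid in the frame of tray between 0.0225 and 0.0345 m and value of joint keeper below 0.06 rad and value of joint tens between 1.07 and 1.44 rad and value of joint units between 2.95 and 3.33 rad and value of joint start below 0.0015 m and linear speed of each of pot_a, pot_b, pot_c, pot_d below 0.03 m/s); the robot touches nothing.
It fails at once if the start key is pressed while the keeper is open (value of joint start above 0.003 m and value of joint keeper above 0.15 rad).
It fails at once if the amber bottle is pushed more than 3 cm away (distance of amber_bottle from where it was at the start of the episode above 0.03 m).
It fails at once if the dropper bottle is pushed more than 3 cm away (distance of dropper from where it was at the start of the episode above 0.03 m).
Of pot_a, pot_b, pot_c, pot_d only 3 to 4 are there at a start; the rules pass over those that are not, and their reading is None.
At some moment in a run one of pot_a, pot_b, pot_c, pot_d may be knocked a few centimetres aside while the robot is not near it.
Once in a run the grip may slacken for a moment while it holds something.
It also fails if it takes over 208 s, if anything falls off the work surface, if the arm or the gripper's body presses on something with over 40 N, if the wrist force passes 120 N, or if a joint passes its speed limit or range.

## Working session

There is one attempt and no reset: what is moved stays moved. The work goes in short steps, Python scripts to look and compute and a shell command to move; the robot and the scene stay as the last step left them, time stands still between calls to the robot, and variables do not carry over. Pictures are saved under pics/ and viewed, at most 14 in all, crops included, and the job is handed in when it is done.

```bash
mkdir -p pics; cat > h.py <<'E'
import numpy as np,cv2
from scipy.spatial.transform import Rotation as R
from cell import arm
def ray(cam,p,cal=None):
    c=cal or arm.get_calibration(cam);K=np.array(c["intrinsics"]);T=np.array(c["pose"])
    d=np.linalg.inv(K)@[p[1],p[0],1.0];d=T[:3,:3]@[d[0],-d[1],-d[2]];return T[:3,3],d
def atz(cam,p,z,cal=None):
    o,d=ray(cam,p,cal);return o+d*(z-o[2])/d[2]
def proj(cam,P):
    c=arm.get_calibration(cam);K=np.array(c["intrinsics"]);T=np.array(c["pose"])
    q=np.linalg.inv(T)@np.append(P,1);u=K@[q[0],-q[1],-q[2]];return u[1]/u[2],u[0]/u[2]
def tri(p1,p2,c1="scene",c2="top"):
    o1,d1=ray(c1,p1);o2,d2=ray(c2,p2);A=np.stack([d1,-d2],1);s=np.linalg.lstsq(A,o2-o1,rcond=None)[0]
    a=o1+d1*s[0];b=o2+d2*s[1];return (a+b)/2,np.linalg.norm(a-b)
def rows(target,gp=None):  # shift in tool axes from current to a TCP/grasp target
    s=arm.observe();r=R.from_rotvec(s["ee_rot"]);return r.inv().apply(np.array(target)-s["position"])
E
python3 - <<'E'
from h import *
np.set_printoptions(precision=4,suppress=True)
s=arm.observe();print(s); print(R.from_rotvec(s["ee_rot"]).as_matrix())
for c in("scene","top"):
    cv2.imwrite(f"pics/{c}0.png",arm.get_image(c)[:,:,::-1]); k=arm.get_calibration(c);print(c,np.array(k["pose"]),k["intrinsics"])
    for q in("shaker","tray","bay0","bay3","keeper_hinge","keeper_grip","tens_top","units_top","start_top","pot_a_mid","amber_bottle","dropper"):
        z={"shaker":0,"tray":.071,"bay0":.071,"bay3":.071,"keeper_hinge":.138,"keeper_grip":.138,"tens_top":.069,"units_top":.069,"start_top":.075,"pot_a_mid":.0285}.get(q,0)
        for r in arm.place_of(c,q):print(q,np.round(r["point"],1),round(r["conf"],2),atz(c,r["point"],z)[:2])
E
```

```text
{'clock': 0.0, 'joints': array([ 1.0324,  0.4352,  0.025 ,  1.5741, -0.0116,  1.134 , -0.0751]), 'dq': array([ 0.002 , -0.0003,  0.0014, -0.0013, -0.0018, -0.0005,  0.0001]), 'joint_efforts': array([  0.0011, -66.7851,   0.9855, -31.4458,  -0.0606,   0.0428,
         0.0002]), 'position': array([ 0.2637, -0.5664,  0.4039]), 'ee_rot': array([-3.0659, -0.6788,  0.0008]), 'force': array([-0.2657,  0.4066,  0.7319]), 'ft_torque': array([0.0284, 0.0042, 0.0435]), 'gripper_force': 0.0, 'width': 1.0029769194657598}
[[ 0.9066  0.4221 -0.0008]
 [ 0.4221 -0.9066  0.0013]
 [-0.0002 -0.0016 -1.    ]]
scene [[-0.8216  0.2305 -0.5215  0.1108]
 [-0.5701 -0.3332  0.751   0.8232]
 [-0.0006  0.9143  0.4051  0.4582]
 [ 0.      0.      0.      1.    ]] [[371.771    0.     316.8329]
 [  0.     371.771  199.1426]
 [  0.       0.       1.    ]]
shaker [210.3 372.1] 0.63 [ 0.5264 -0.0512]
tray [183.3 361. ] 0.67 [ 0.5693 -0.0572]
bay0 [176.7 367. ] 0.89 [ 0.5804 -0.1147]
bay0 [179.9 364.6] 0.63 [ 0.5737 -0.0871]
bay0 [198.5 351.4] 0.61 [0.5382 0.0515]
bay0 [187.5 355.8] 0.6 [ 0.5659 -0.021 ]
bay3 [176.7 367
[... 1294 characters left out ...]
.61 [0.5585 0.0354]
bay3 [201.7 425.5] 0.61 [ 0.5835 -0.129 ]
bay3 [204.4 408.5] 0.58 [ 0.577 -0.083]
keeper_hinge [188.9 394.3] 0.85 [ 0.6127 -0.0354]
keeper_hinge [253.1 284.2] 0.63 [0.4537 0.2487]
keeper_grip [207.  400.3] 0.91 [ 0.5659 -0.0494]
keeper_grip [255.5 246.7] 0.57 [0.4492 0.3437]
tens_top [253.  371.5] 0.43 [0.4486 0.0197]
tens_top [204.7 240.5] 0.33 [0.5838 0.3687]
units_top [253.6 246.6] 0.74 [0.4527 0.3531]
units_top [248.3 385. ] 0.37 [ 0.4605 -0.0167]
start_top [237.7 437.6] 0.57 [ 0.4863 -0.1572]
pot_a_mid [227.  196.3] 0.8 [0.5273 0.4965]
pot_a_mid [205.4 239.5] 0.6 [0.585  0.3774]
amber_bottle [135.8 329.1] 0.8 [0.7823 0.125 ]
dropper [140.  285.9] 0.58 [0.772  0.2485]
```

View pics/scene0.png

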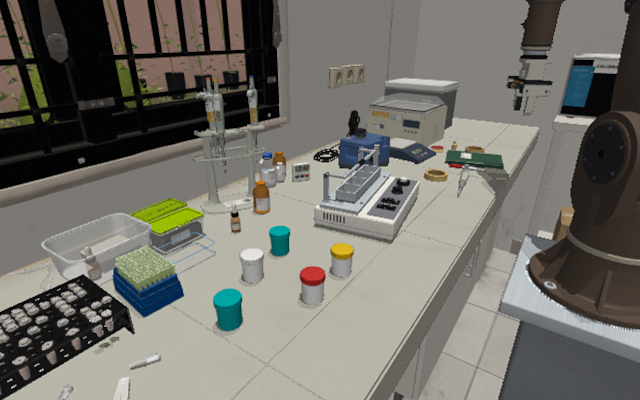

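View pics/top0.png

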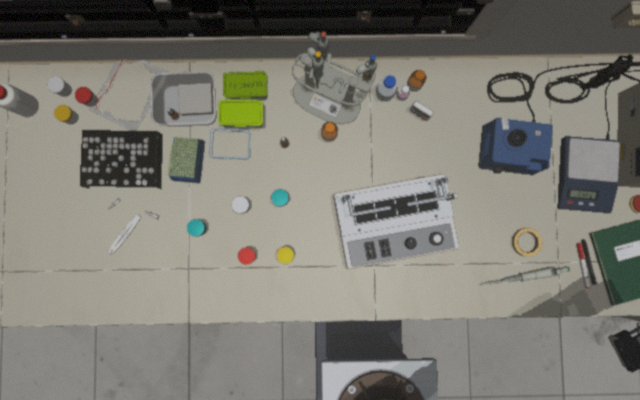

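Both views show three real pots: white lid at top (205,241), red (256,247), yellow (255,285). The look-alikes are turquoise pots at (198,280) and (228,196), and the far-left corner pots at about (85-112,57-85); both groups are ruled out by the description. The shaker is at top (220,395), yawed by about 0.2 rad. I'm moving above it and will check the pots in a close crop.

```bash
python3 -m inch '0.039 -0.03 0 -0.15 0.09;0.079 -0.061 0 -0.3 0.09;0.118 -0.092 0 -0.45 0.09;0.158 -0.122 0 -0.6 0.09;0.197 -0.153 0 -0.74 0.09'
python3 - <<'E'
from h import *
print(rows([.50,-.05,.404])); im=cv2.imread("pics/top0.png")
a=cv2.resize(im[185:275,180:300],None,fx=5,fy=5,interpolation=2);b=cv2.resize(im[170:270,330:460],None,fx=5,fy=5,interpolation=2)
cv2.imwrite("pics/a.png",a);cv2.imwrite("pics/b.png",b)
E
```

```text
clock: 1.8
position: [0.3783, -0.3431, 0.405]
ee_rot: [2.608, 1.75, 0.0]
force: [1.5, 0.1, 0.5]
width: 0.979
gripper_force: 0.0
[0.31734375 0.00139218 0.00088851]
```

View pics/a.png

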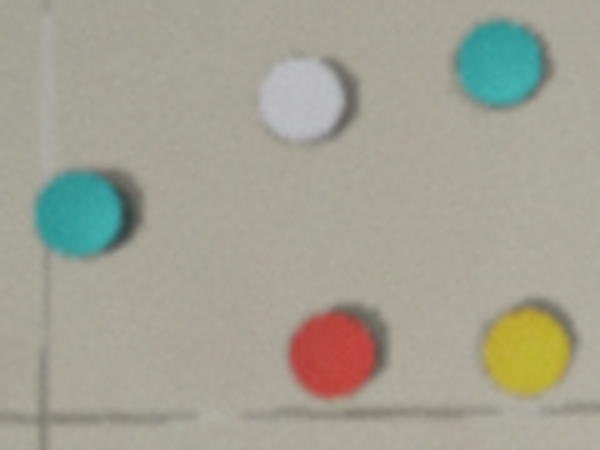

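View pics/b.png

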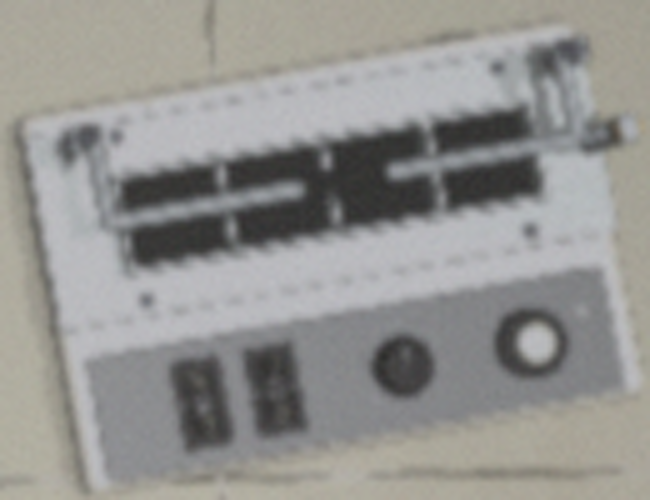

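The crop confirms the three pots: white at top (204.6,240.4), red (255.6,246.6), yellow (255,285.4). The shaker crop gives the tens wheel at (250.4,370), units (247.6,385), knob (242.8,410.8), start key (238.4,437.4) and sleeve (205.2,399).

```bash
python3 -m inch '0.06 0 0 -0.15 0.09;0.12 0 0 -0.3 0.09;0.18 0 0 -0.45 0.09;0.24 0 0 -0.58 0.09;0.29 0 0 -0.58 0.09'
python3 -m inch '0 0 0 0 0.09;0 0 0 0 0.09;0 0 0 0 0.09'
python3 - <<'E'
from h import *
np.set_printoptions(precision=4,suppress=True)
from scipy.optimize import least_squares
s=arm.observe();M=R.from_rotvec(s["ee_rot"]).as_matrix();print(s["position"],"yaw",np.arctan2(M[1,0],M[0,0]),M[2])
im=arm.get_image("wrist");cv2.imwrite("pics/w1.png",im[:,:,::-1]);print(np.array(arm.get_calibration("wrist")["pose"]),arm.get_calibration("wrist")["intrinsics"])
px={"t":(250.4,370),"u":(247.6,385),"k":(242.8,410.8),"s":(238.4,437.4),"g":(205.2,399)}
L={"t":(-.066,.085,.069),"u":(-.066,.045,.069),"k":(-.066,-.025,.076),"s":(-.066,-.095,.075),"g":(.035,0,.144)}
W={k:atz("top",px[k],L[k][2])[:2] for k in px}
def f(p):
    c,n=np.cos(p[2]),np.sin(p[2]);return np.concatenate([np.array([c*L[k][0]-n*L[k][1],n*L[k][0]+c*L[k][1]])+p[:2]-W[k] for k in px])
r=least_squares(f,[.54,-.05,.2]);print(r.x,r.fun*1000)
for p in((204.6,240.4),(255.6,246.6),(255,285.4)):print(atz("top",p,.057))
for q in("keeper_grip","tens_top","units_top","start_top","tray","bay0","keeper_hinge"):
    for r in arm.place_of("wrist",q)[:4]:print(q,np.round(r["point"],1),round(r["conf"],2),atz("wrist",r["point"],dict(keeper_grip=.138,tens_top=.069,units_top=.069,start_top=.075,tray=.071,bay0=.071,keeper_hinge=.138)[q])[:2])
E
```

```text
clock: 2.3
position: [0.4743, -0.1125, 0.4051]
ee_rot: [2.001, 2.421, 0.0]
force: [1.8, -1.3, 0.6]
width: 0.978
gripper_force: 0.0
clock: 2.6
position: [0.4736, -0.1155, 0.4046]
ee_rot: [2.009, 2.415, -0.001]
force: [0.4, -0.6, 0.2]
width: 0.984
gripper_force: 0.0
[ 0.4736 -0.1155  0.4046] yaw 1.753982544615625 [-0.0006 -0.0006 -1.    ]
[[ 0.9835 -0.1733 -0.0513  0.4583]
 [ 0.1808  0.943   0.2795 -0.0415]
 [-0.0001 -0.2842  0.9588  0.3844]
 [ 0.      0.      0.      1.    ]] [[359.4      0.     320.3894]
 [  0.     359.4    201.6431]
 [  0.       0.       1.    ]]
[ 0.5348 -0.0507  0.159 ] [ 0.6429 -0.8284  0.2093  0.0177 -0.3498 -0.8883  0.2441  1.6517 -0.7464
  0.0473]
[0.585  0.3707 0.057 ]
[0.4471 0.3547 0.057 ]
[0.447  0.2504 0.057 ]
keeper_grip [133.9 479.6] 0.88 [ 0.569  -0.0468]
tens_top [ 11.2 331.2] 0.8 [0.4553 0.0228]
units_top [ 62.6 326.7] 0.66 [ 0.459 -0.015]
start_top [232.7 323.4] 0.69 [ 0.4833 -0.16  ]
tray [121.6 445. ] 0.79 [ 0.5672 -0.0426]
tray [132.4 480.5] 0.23 [ 0.5998 -0.0459]
tray [120.3 390.3] 0.19 [ 0.521  -0.0501]
bay0 [ 14.9 457.5] 0.76 [0.554  0.0389]
bay0 [155.1 440.8] 0.64 [ 0.5716 -0.0708]
bay0 [215.3 433.3] 0.6 [ 0.5802 -0.1258]
bay0 [ 90.1 449. ] 0.56 [ 0.5633 -0.017 ]
```

View pics/w1.png

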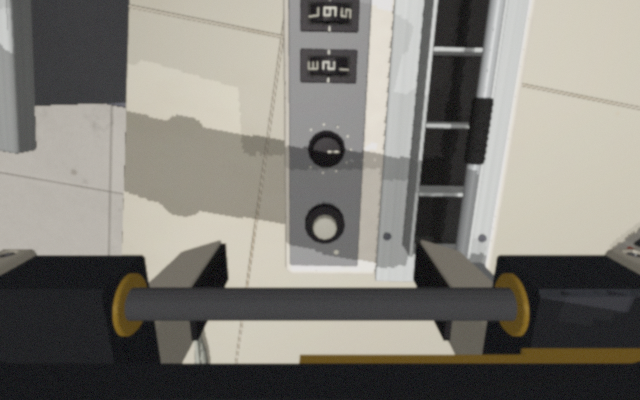

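The wrist view shows the units wheel at (66,328) reading 2 (3-2-1 across) and the tens wheel at (12,330) reading 6. The start key is at (223,325) and the sleeve at (130,480). The pose from the top view agrees: about (0.535,-0.0505), yaw 0.157. Next is the keeper.

```bash
cat >> h.py <<'E'
S=[.5350,-.0503,.157]
def sh(x,y,z): c,n=np.cos(S[2]),np.sin(S[2]);return np.array([S[0]+c*x-n*y,S[1]+n*x+c*y,z])
def go(P): # P grasp point world -> tool shift and roll to align
    s=arm.observe();M=R.from_rotvec(s["ee_rot"]).as_matrix();d=rows(np.array(P)+[0,0,.159]);y=np.arctan2(M[1,0],M[0,0])
    print("shift",np.round(d,4),"roll",round((y-S[2]-np.pi/2+np.pi)%(2*np.pi)-np.pi,4),"pos",np.round(s["position"],4),"w",round(s["width"]*.0918,4),"gf",s["gripper_force"],"F",np.round(s["force"],1),"t",s["clock"])
E
python3 -c "
from h import *
go(sh(.035,0,.24));go(sh(.035,0,.138))"
```

```text
shift [0.0512 0.1069 0.0058] roll 0.027 pos [ 0.4738 -0.1147  0.4048] w 0.09 gf 0.0 F [ 0.7  0.9 -0. ] t 3.0
shift [0.0512 0.1069 0.1078] roll 0.027 pos [ 0.4738 -0.1147  0.4048] w 0.09 gf 0.0 F [ 0.7  0.9 -0. ] t 3.0
```

```bash
python3 -m inch '0.017 0.036 0 0.027 0.05;0.034 0.071 0 0.027 0.05;0.051 0.107 0 0.027 0.05;0.051 0.107 0 0.027 0.05;0.051 0.107 0 0.027 0.05' 12 >/dev/null
python3 -c "
from h import *
go(sh(.035,0,.138))
im=arm.get_image('wrist');cv2.imwrite('pics/w2.png',im[:,:,::-1])
for r in arm.place_of('wrist','keeper_grip')[:2]:print(r,atz('wrist',r['point'],.138))"
```

```text
shift [-0.001  -0.0006  0.1072] roll 0.0024 pos [ 0.5701 -0.0438  0.4042] w 0.0542 gf 0.0 F [0.2 0.1 0.2] t 3.5
{'point': [206.2, 318.8], 'conf': 0.9} [ 0.5666409  -0.04628908  0.138     ]
```

View pics/w2.png

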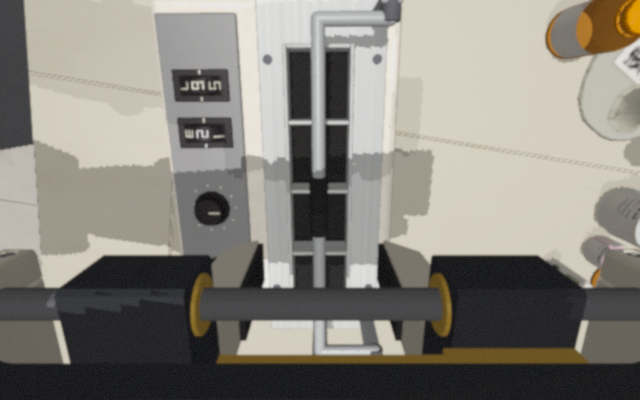

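The sleeve is centred at (206,319), between the fingers. I'm descending to grip it.

```bash
python3 -m inch '-0.001 -0.001 0.04 0 0.05;-0.001 -0.001 0.08 0 0.05;-0.001 -0.001 0.107 0 0.05;-0.001 -0.001 0.107 0 0.05;-0.001 -0.001 0.107 0 0.05' 12
python3 -m inch '0 0 0 0 0.005;0 0 0 0 0.005;0 0 0 0 0.005;0 0 0 0 0.005;0 0 0 0 0.005' 15
python3 -c "
from h import *
go(sh(.035,0,.138))"
```

```text
clock: 4.1
position: [0.5687, -0.0463, 0.2985]
ee_rot: [2.04, 2.389, -0.001]
force: [-0.3, 0.4, 0.7]
width: 0.544
gripper_force: 0.0
clock: 4.6
position: [0.569, -0.0456, 0.2981]
ee_rot: [2.039, 2.389, 0.0]
force: [1.4, -0.6, -0.5]
width: 0.155
gripper_force: 0.0
shift [0.0006 0.0007 0.0011] roll 0.0009 pos [ 0.569  -0.0456  0.2981] w 0.0143 gf 0.0 F [ 1.4 -0.6 -0.5] t 4.6
```

```bash
python3 -m inch '0 0 0 0 0.005;0 0 0 0 0.005;0 0.0005 -0.007 0 0.005;0 0.002 -0.0133 0 0.005;0 0.0045 -0.0196 0 0.005' 20
python3 -m inch '0 0.0034 -0.0058 0 0.005;0 0.0076 -0.0111 0 0.005;0 0.0143 -0.017 0 0.005;0 0.0221 -0.0215 0 0.005;0 0.0306 -0.0243 0 0.005'
python3 -m inch '0 0.0045 -0.001 0 0.005;0 0.009 -0.0011 0 0.005;0 0.0135 -0.001 0 0.005;0 0.018 -0.0004 0 0.005;0 0.0225 0.001 0 0.005'
python3 -m inch '0 0.0041 0.0011 0 0.005;0 0.0101 0.0041 0 0.005;0 0.0157 0.0079 0 0.005;0 0.0206 0.0125 0 0.005;0 0.0234 0.0156 0 0.005'
python3 -c "
from h import *
go(sh(.116,0,.165));cv2.imwrite('pics/s2.png',arm.get_image('scene')[120:250,280:440,::-1].repeat(4,0).repeat(4,1))"
```

```text
clock: 5.1
position: [0.5727, -0.045, 0.3173]
ee_rot: [-2.038, -2.388, 0.003]
force: [-3.4, -1.1, -5.9]
width: 0.135
gripper_force: 20.0
clock: 5.6
position: [0.6018, -0.0401, 0.3435]
ee_rot: [-2.038, -2.388, 0.007]
force: [-8.1, -2.0, 8.1]
width: 0.132
gripper_force: 20.0
clock: 6.1
position: [0.6257, -0.0366, 0.3418]
ee_rot: [2.04, 2.389, -0.001]
force: [-5.9, -1.2, 4.6]
width: 0.134
gripper_force: 20.0
clock: 6.6
position: [0.6492, -0.033, 0.3247]
ee_rot: [-2.04, -2.389, 0.001]
force: [-13.1, -3.9, 21.7]
width: 0.13
gripper_force: 20.0
shift [0.0008 0.0005 0.0007] roll 0.0007 pos [ 0.6492 -0.033   0.3247] w 0.0119 gf 20.00693142414093 F [-13.1  -3.9  21.7] t 6.6
```

View pics/s2.png

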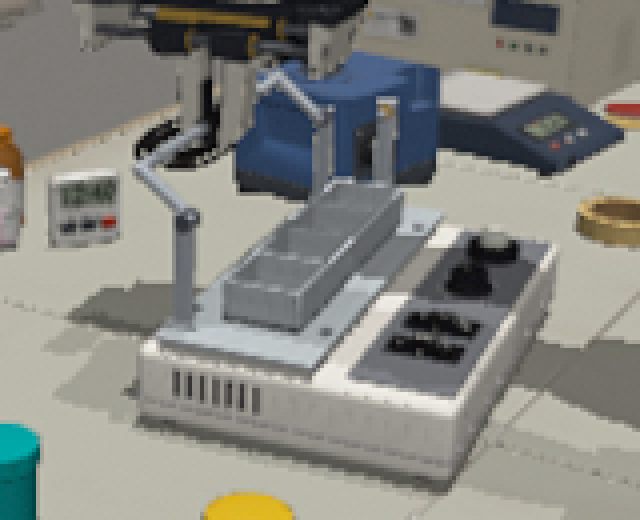

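The keeper is leaning fully back. I'll release it, lift off and go above the yellow pot.

```bash
python3 -m inch '0 0 0 0 0.05;0 0 0 0 0.05;0 0 -0.03 0 0.05;0 0 -0.08 0 0.05;0 0 -0.12 0 0.05'
python3 -c "
from h import *
go([.447,.2504,.165])
cv2.imwrite('pics/t3.png',arm.get_image('top')[:,:,::-1])
for r in arm.place_of('top','keeper_grip')[:2]:print(r,atz('top',r['point'],.165),sh(.116,0,.165))
for r in arm.place_of('top','pot_a_mid'):print(r,atz('top',r['point'],.0285))"
```

```text
clock: 7.15
position: [0.6493, -0.0324, 0.4473]
ee_rot: [2.038, 2.39, 0.003]
force: [0.3, 0.4, -0.6]
width: 0.514
gripper_force: 0.0
shift [ 0.3111 -0.1553  0.1232] roll 0.0015 pos [ 0.6493 -0.0324  0.4473] w 0.0471 gf 0.0 F [ 0.3  0.4 -0.6] t 7.15
{'point': [176.1, 396.3], 'conf': 0.59} [ 0.64220039 -0.03715169  0.165     ] [ 0.64957329 -0.03216273  0.165     ]
{'point': [208.1, 240.0], 'conf': 0.72} [0.5774569  0.37602042 0.0285    ]
{'point': [226.5, 194.1], 'conf': 0.68} [0.52873824 0.5025346  0.0285    ]
{'point': [198.5, 276.7], 'conf': 0.57} [0.60243784 0.27435289 0.0285    ]
```

```bash
python3 -m inch '0.045 -0.022 0 0 0.075;0.09 -0.044 0 0 0.075;0.135 -0.067 0 0 0.075;0.18 -0.09 0 0 0.075;0.225 -0.112 0.02 0 0.075'
python3 -m inch '0.045 -0.022 0.04 0 0.075;0.086 -0.043 0.08 0 0.075;0.086 -0.043 0.103 0 0.075;0.086 -0.043 0.103 0 0.075;0.086 -0.043 0.103 0 0.075'
cat >> h.py <<'E'
def lids(cam,z=.057):
    im=arm.get_image(cam)[:,:,::-1].copy();h=cv2.cvtColor(im,cv2.COLOR_BGR2HSV);out={}
    for n,lo,hi in(("red",(172,120,60),(180,255,255)),("red0",(0,150,60),(7,255,255)),("yel",(21,140,90),(32,255,255)),("whi",(0,0,175),(180,28,255))):
        m=cv2.morphologyEx(cv2.inRange(h,lo,hi),cv2.MORPH_OPEN,np.ones((3,3)))
        k,l,st,ce=cv2.connectedComponentsWithStats(m)
        for i in range(1,k):
            if st[i,4]>(120 if cam=="top" else 600): 
                x,y,w,hh,a=st[i];p=(y+hh/2-.5,x+w/2-.5);P=atz(cam,p,z)
                if .38<P[0]<.70 and .15<P[1]<.48: print(n,st[i],np.round(P,4))
    return im
E
python3 -c "
from h import *
go([.447,.2504,.057])
cv2.imwrite('pics/w3.png',lids('wrist'));print('top');lids('top')"
```

```text
clock: 7.8
position: [0.5044, 0.1701, 0.4277]
ee_rot: [2.038, 2.389, 0.005]
force: [1.0, 0.5, 0.1]
width: 0.813
gripper_force: 0.0
clock: 8.3
position: [0.4495, 0.246, 0.323]
ee_rot: [-2.037, -2.39, 0.003]
force: [0.2, 0.3, 0.3]
width: 0.816
gripper_force: 0.0
shift [ 0.0048 -0.0015  0.107 ] roll 0.0022 pos [0.4495 0.246  0.323 ] w 0.0749 gf 0.0 F [0.2 0.3 0.3] t 8.3
red0 [ 308    0   72   78 4484] [0.4463 0.3566 0.057 ]
yel [ 286  163   64   64 3268] [0.4458 0.2531 0.057 ]
whi [  366     0   274   269 41177] [0.5633 0.3148 0.057 ]
top
whi [   57    93   384   232 36473] [0.574  0.3489 0.057 ]
```

View pics/w3.png

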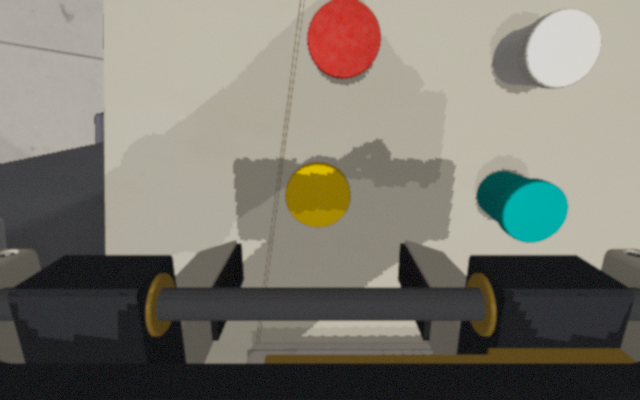

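The wrist view shows the yellow lid at (195,318), centred between the fingers; red is at (38,344) and white at (48,563). Grasping yellow.

```bash
python3 -m inch '0.006 -0.0015 0.04 0 0.075;0.006 -0.0015 0.08 0 0.075;0.006 -0.0015 0.107 0 0.075;0.006 -0.0015 0.108 0 0.075;0.006 -0.0015 0.108 0 0.075' 
python3 -m inch '0 0 0 0 0.03;0 0 0 0 0.03;0 0 0 0 0.03;0 0 0 0 0.03;0 0 0 0 0.03' 25
python3 -m inch '0 0 0 0 0.03;0 0 -0.05 0 0.03;0 0 -0.1 0 0.03;0 0 -0.15 0 0.03;0 0 -0.15 0 0.03'
python3 -c "
from h import *
go(sh(.035,-.084,.20))"
```

```text
clock: 8.9
position: [0.4483, 0.2515, 0.2169]
ee_rot: [2.041, 2.388, 0.001]
force: [-0.4, -1.0, 0.7]
width: 0.816
gripper_force: 0.0
clock: 9.4
position: [0.4474, 0.2519, 0.2165]
ee_rot: [2.039, 2.389, 0.001]
force: [-1.5, -0.9, 6.9]
width: 0.509
gripper_force: 25.0
clock: 9.9
position: [0.4483, 0.2534, 0.3722]
ee_rot: [2.037, 2.387, 0.016]
force: [0.9, 0.6, -1.6]
width: 0.51
gripper_force: 25.0
shift [-0.3977  0.0726  0.0124] roll 0.0012 pos [0.4483 0.2534 0.3722] w 0.0468 gf 24.999692738056183 F [ 0.9  0.6 -1.6] t 9.9
```

```bash
python3 -m inch '-0.045 0.01 -0.01 0 0.03;-0.09 0.02 -0.01 0 0.03;-0.135 0.03 -0.01 0 0.03;-0.18 0.04 -0.01 0 0.03;-0.225 0.05 -0.01 0 0.03'
python3 -m inch '-0.045 0.006 0 0 0.03;-0.09 0.014 0 0 0.03;-0.135 0.021 0 0 0.03;-0.165 0.022 0 0 0.03;-0.173 0.0226 0 0 0.03'
python3 -m inch '0 0 0 0 0.03;0 0 0 0 0.03;0 0 0 0 0.03'
python3 -c "
from h import *
go(sh(.035,-.084,.071+.059));cv2.imwrite('pics/w4.png',arm.get_image('wrist')[:,:,::-1])
for r in arm.place_of('wrist','bay0'):print(r,atz('wrist',r['point'],.071),sh(.035,-.028,0)[:2],sh(.035,.028,0)[:2])"
```

```text
clock: 10.4
position: [0.5321, 0.0355, 0.3754]
ee_rot: [-2.039, -2.39, 0.001]
force: [1.2, -0.2, -0.7]
width: 0.51
gripper_force: 25.0
clock: 10.9
position: [0.5814, -0.1348, 0.3745]
ee_rot: [-2.046, -2.384, 0.004]
force: [-0.3, 0.7, -1.5]
width: 0.508
gripper_force: 25.0
clock: 11.2
position: [0.5814, -0.1279, 0.3759]
ee_rot: [-2.036, -2.392, -0.001]
force: [-0.2, 0.5, -1.5]
width: 0.514
gripper_force: 25.0
shift [-0.0002  0.0013  0.0869] roll 0.0037 pos [ 0.5814 -0.1279  0.3759] w 0.0472 gf 24.99993145465851 F [-0.2  0.5 -1.5] t 11.2
{'point': [118.1, 322.7], 'conf': 0.85} [ 0.57261525 -0.06999715  0.071     ] [ 0.57394749 -0.07248317] [ 0.56519157 -0.01717192]
{'point': [195.9, 319.4], 'conf': 0.62} [ 0.57997903 -0.13207435  0.071     ] [ 0.57394749 -0.07248317] [ 0.56519157 -0.01717192]
```

View pics/w4.png

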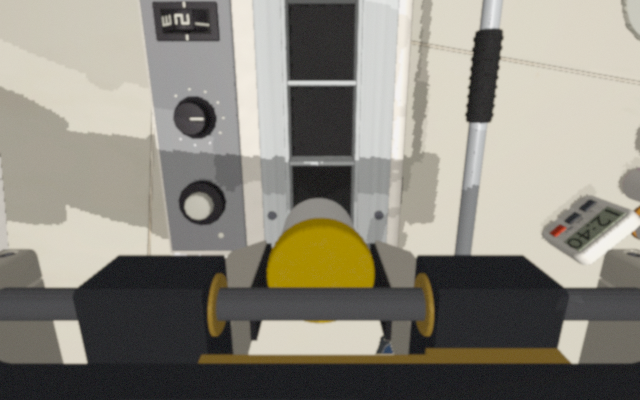

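The pot is held at (270,320), in line with the bay row (bay columns 288-355). Lowering it into bay 3.

```bash
python3 -m inch '0 0.001 0.03 0 0.03;0 0.001 0.06 0 0.03;0 0.001 0.075 0 0.03;0 0.001 0.083 0 0.03;0 0.001 0.087 0 0.03'
python3 -m inch '0 0 0 0 0.03;0 0 0 0 0.03;0 0 0 0 0.03'
python3 -c "
from h import *
go(sh(.035,-.084,.071+.0575))"
```

```text
clock: 11.8
position: [0.5827, -0.1294, 0.2888]
ee_rot: [-2.039, -2.39, 0.0]
force: [-0.2, -0.3, -0.9]
width: 0.513
gripper_force: 25.0
clock: 12.1
position: [0.5829, -0.1298, 0.2899]
ee_rot: [2.038, 2.389, 0.001]
force: [0.2, 0.3, -0.7]
width: 0.505
gripper_force: 25.0
shift [0.002  0.0001 0.0024] roll 0.0008 pos [ 0.5829 -0.1298  0.2899] w 0.0463 gf 24.999874234199524 F [ 0.2  0.3 -0.7] t 12.1
```

```bash
python3 -m inch '0.001 0 0.002 0 0.03;0.001 0 0.003 0 0.03;0.001 0 0.003 0 0.07;0.001 0 0.003 0 0.07;0.001 0 0.003 0 0.07'
python3 -m inch '0 0 -0.03 0 0.075;0 0 -0.08 0 0.075;0.05 -0.01 -0.12 0 0.075;0.1 -0.02 -0.12 0 0.075;0.15 -0.03 -0.12 0 0.075'
python3 -m inch '0.05 -0.01 0 0 0.075;0.1 -0.02 0 0 0.075;0.15 -0.03 0 0 0.075;0.2 -0.04 0 0 0.075;0.25 -0.05 0 0 0.075'
python3 -c "
from h import *
go([.4465,.356,.165])"
```

```text
clock: 12.6
position: [0.5824, -0.1287, 0.2859]
ee_rot: [2.039, 2.39, 0.0]
force: [-0.7, 0.4, -0.7]
width: 0.722
gripper_force: 0.0
clock: 13.1
position: [0.5338, 0.0026, 0.4072]
ee_rot: [2.04, 2.386, 0.004]
force: [0.5, 1.1, -0.0]
width: 0.813
gripper_force: 0.0
clock: 13.6
position: [0.446, 0.2374, 0.4056]
ee_rot: [2.039, 2.389, 0.001]
force: [1.5, 0.7, 0.1]
width: 0.816
gripper_force: 0.0
shift [0.117  0.019  0.0816] roll 0.0007 pos [0.446  0.2374 0.4056] w 0.0749 gf 0.0 F [1.5 0.7 0.1] t 13.6
```

```bash
python3 -m inch '0.045 0.007 0 0 0.075;0.09 0.015 0.03 0 0.075;0.116 0.019 0.06 0 0.075;0.116 0.019 0.08 0 0.075;0.116 0.019 0.08 0 0.075'
python3 -m inch '0 0 0 0 0.075;0 0 0 0 0.075'
python3 -c "
from h import *
go([.4465,.356,.0575])
lids('wrist')"
```

```text
clock: 14.1
position: [0.4466, 0.3534, 0.3224]
ee_rot: [-2.036, -2.391, 0.009]
force: [0.1, -2.0, 0.4]
width: 0.817
gripper_force: 0.0
clock: 14.3
position: [0.4482, 0.3529, 0.3269]
ee_rot: [2.04, 2.388, 0.003]
force: [-0.2, -0.5, 1.2]
width: 0.817
gripper_force: 0.0
shift [ 0.0032 -0.0014  0.1104] roll -0.0003 pos [0.4482 0.3529 0.3269] w 0.075 gf 0.0 F [-0.2 -0.5  1.2] t 14.3
red0 [ 286  165   63   63 3057] [0.4441 0.3586 0.057 ]
whi [  301     0   339   219 29344] [0.5368 0.4348 0.057 ]
whi [ 520  173  113   92 2862] [0.6353 0.3711 0.057 ]
whi [319 322  54  31 718] [0.4853 0.2443 0.057 ]
```

```bash
python3 -m inch '0.005 -0.003 0.04 0 0.075;0.005 -0.003 0.08 0 0.075;0.005 -0.003 0.11 0 0.075;0.005 -0.003 0.11 0 0.075;0.005 -0.003 0.11 0 0.075' 
python3 -m inch '0 0 0 0 0.03;0 0 0 0 0.03;0 0 0 0 0.03;0 0 0 0 0.03;0 0 0 0 0.03' 25
python3 -m inch '0 0 0 0 0.03;0 0 -0.05 0 0.03;0 0 -0.1 0 0.03;0 0 -0.15 0 0.03;0 0 -0.16 0 0.03'
python3 -c "
from h import *
go(sh(.035,-.028,.22))"
```

```text
clock: 14.85
position: [0.4444, 0.3578, 0.2167]
ee_rot: [2.04, 2.389, 0.001]
force: [0.8, 0.9, 0.1]
width: 0.817
gripper_force: 0.0
clock: 15.35
position: [0.4442, 0.358, 0.2161]
ee_rot: [2.039, 2.389, 0.002]
force: [-0.7, 0.2, 6.2]
width: 0.511
gripper_force: 25.0
clock: 15.85
position: [0.4442, 0.3592, 0.3812]
ee_rot: [2.038, 2.389, 0.013]
force: [0.7, 2.1, -1.0]
width: 0.507
gripper_force: 25.0
shift [-0.4468  0.0601  0.0005] roll 0.0013 pos [0.4442 0.3592 0.3812] w 0.0466 gf 24.99992609024048 F [ 0.7  2.1 -1. ] t 15.85
```

```bash
python3 -m inch '-0.045 0.006 0 0 0.03;-0.09 0.012 0 0 0.03;-0.135 0.018 0 0 0.03;-0.18 0.024 0 0 0.03;-0.225 0.03 0 0 0.03'
python3 -m inch '-0.045 0.006 0 0 0.03;-0.09 0.012 0 0 0.03;-0.135 0.018 0 0 0.03;-0.18 0.024 0 0 0.03;-0.222 0.03 0 0 0.03'
python3 -m inch '0 0 0 0 0.03;0 0 0 0 0.03;0 0 0 0 0.03'
python3 -c "
from h import *
go(sh(.035,-.028,.071+.0575))
im=arm.get_image('wrist')
for r in arm.place_of('wrist','bay0'):print(r,atz('wrist',r['point'],.071),sh(.035,.028,0)[:2],sh(.035,.084,0)[:2])"
```

```text
clock: 16.35
position: [0.5088, 0.1383, 0.3749]
ee_rot: [-2.039, -2.39, 0.001]
force: [1.3, 0.5, -0.2]
width: 0.51
gripper_force: 25.0
clock: 16.85
position: [0.5734, -0.0766, 0.3747]
ee_rot: [-2.04, -2.389, 0.002]
force: [0.4, 0.1, -1.2]
width: 0.508
gripper_force: 25.0
clock: 17.15
position: [0.5731, -0.0731, 0.375]
ee_rot: [-2.037, -2.39, 0.0]
force: [-0.1, -0.0, -0.7]
width: 0.505
gripper_force: 25.0
shift [0.0004 0.001  0.0875] roll 0.0024 pos [ 0.5731 -0.0731  0.375 ] w 0.0464 gf 25.000082552433014 F [-0.1 -0.  -0.7] t 17.15
{'point': [119.8, 321.6], 'conf': 0.92} [ 0.5635397  -0.01568369  0.071     ] [ 0.56519157 -0.01717192] [0.55643564 0.03813932]
{'point': [187.0, 320.6], 'conf': 0.72} [ 0.57129644 -0.06862574  0.071     ] [ 0.56519157 -0.01717192] [0.55643564 0.03813932]
{'point': [42.7, 318.0], 'conf': 0.61} [0.55215422 0.03813913 0.071     ] [ 0.56519157 -0.01717192] [0.55643564 0.03813932]
```

```bash
python3 -m inch '0 0 0.03 0 0.03;0 0 0.06 0 0.03;0 0 0.075 0 0.03;0 0 0.083 0 0.03;0 0 0.088 0 0.03'
python3 -m inch '0 0 0.001 0 0.03;0 0 0.002 0 0.03;0 0 0.002 0 0.03;0 0 0.002 0 0.03'
python3 -c "
from h import *
go(sh(.035,-.028,.071+.0575))"
```

```text
clock: 17.75
position: [0.5734, -0.0734, 0.2872]
ee_rot: [-2.037, -2.391, 0.0]
force: [-0.3, 0.1, 4.6]
width: 0.511
gripper_force: 25.0
clock: 18.15
position: [0.5735, -0.0737, 0.287]
ee_rot: [2.038, 2.389, 0.001]
force: [-3.5, 0.6, 8.6]
width: 0.506
gripper_force: 25.0
shift [ 0.0011  0.0006 -0.0005] roll 0.0013 pos [ 0.5735 -0.0737  0.287 ] w 0.0465 gf 25.001079440116882 F [-3.5  0.6  8.6] t 18.15
```

Seated, with contact force at floor height. I'll release, go to the white pot, and check the pots on the way.

```bash
python3 -m inch '0 0 0 0 0.07;0 0 0 0 0.07;0 0 0 0 0.07;0 0 -0.03 0 0.07;0 0 -0.08 0 0.07'
python3 -m inch '0.05 0 -0.04 0 0.075;0.1 0 -0.04 0 0.075;0.15 0 -0.04 0 0.075;0.2 0 -0.04 0 0.075;0.25 0 -0.04 0 0.075'
python3 -c "
from h import *
go([.585,.371,.165])
im=arm.get_image('top');cv2.imwrite('pics/t5.png',im[150:280,170:470,::-1].repeat(2,0).repeat(2,1))"
```

```text
clock: 18.65
position: [0.5724, -0.0746, 0.3635]
ee_rot: [-2.036, -2.386, 0.005]
force: [1.5, -0.9, -0.2]
width: 0.759
gripper_force: 0.0
clock: 19.15
position: [0.5354, 0.1631, 0.4059]
ee_rot: [2.039, 2.389, 0.001]
force: [1.1, 0.5, -0.2]
width: 0.819
gripper_force: 0.0
shift [0.1976 0.0815 0.082 ] roll 0.0004 pos [0.5354 0.1631 0.4059] w 0.0752 gf 0.0 F [ 1.1  0.5 -0.2] t 19.15
```

View pics/t5.png

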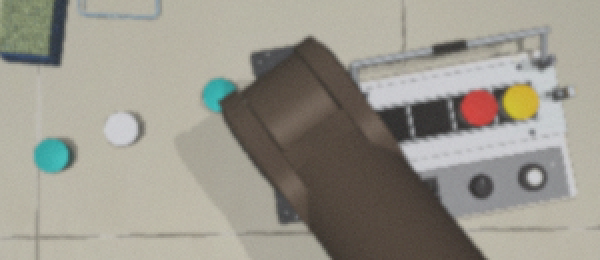

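Red at (108,479) and yellow at (101,520) in this crop stand in the tray. The white pot has been knocked to crop (129,122), which is top pixel (214.5,231), about (0.558,0.396).

```bash
python3 -m inch '0.05 0.013 0 0 0.075;0.1 0.026 0 0 0.075;0.15 0.039 0 0 0.075;0.2 0.05 0.03 0 0.075;0.226 0.058 0.07 0 0.075'
python3 -m inch '0 0 0.01 0 0.075;0 0 0.01 0 0.075;0 0 0.01 0 0.075'
python3 -c "
from h import *
print(atz('top',(214.5,231),.057))
go([.558,.396,.0575])
im=lids('wrist');cv2.imwrite('pics/w6.png',im)"
```

```text
clock: 19.7
position: [0.5566, 0.3907, 0.3455]
ee_rot: [-2.037, -2.392, -0.01]
force: [-0.6, -1.0, -0.3]
width: 0.816
gripper_force: 0.0
clock: 20.0
position: [0.5576, 0.3857, 0.3343]
ee_rot: [2.04, 2.388, 0.0]
force: [0.2, 0.3, 1.3]
width: 0.814
gripper_force: 0.0
[0.55851632 0.39627289 0.057     ]
shift [0.0102 0.002  0.1178] roll -0.0004 pos [0.5576 0.3857 0.3343] w 0.0747 gf 0.0 F [0.2 0.3 1.3] t 20.0
whi [    0     0   159   257 27669] [0.3806 0.4121 0.057 ]
whi [ 162    0  111  116 8519] [0.4732 0.4736 0.057 ]
whi [  367    21   271   239 15413] [0.6779 0.4502 0.057 ]
whi [ 489  132   50  106 1244] [0.696 0.42  0.057]
whi [298 153  43  20 610] [0.5515 0.414  0.057 ]
whi [ 376  322   55   31 1245] [0.6443 0.2781 0.057 ]
```

View pics/w6.png

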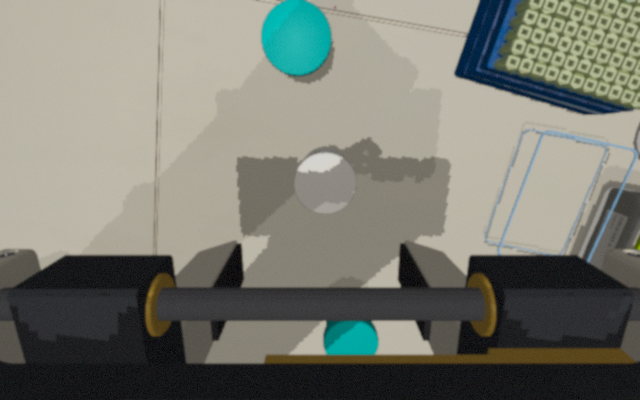

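The white lid is at (183,325), clear of both turquoise pots at (38,297) and (340,350).

```bash
python3 -c "
from h import *
P=atz('wrist',(183,325),.057);print(P);go([P[0],P[1]-.001,.0575])"
```

```text
[0.55819298 0.39959219 0.057     ]
shift [0.0128 0.0023 0.1186] roll -0.0009 pos [0.5577 0.3855 0.3351] w 0.0753 gf 0.0 F [-0.1 -0.5  0.7] t 20.05
```

```bash
python3 -m inch '0.012 0.002 0.04 0 0.075;0.012 0.002 0.08 0 0.075;0.012 0.002 0.117 0 0.075;0.012 0.002 0.118 0 0.075;0.012 0.002 0.118 0 0.075' 
python3 -m inch '0 0 0 0 0.03;0 0 0 0 0.03;0 0 0 0 0.03;0 0 0 0 0.03;0 0 0 0 0.03' 25
python3 -m inch '0 0 0 0 0.03;0 0 -0.05 0 0.03;0 0 -0.1 0 0.03;0 0 -0.15 0 0.03;0 0 -0.16 0 0.03'
python3 -c "
from h import *
go(sh(.035,.084,.22))"
```

```text
clock: 20.55
position: [0.5578, 0.3982, 0.2173]
ee_rot: [2.041, 2.388, 0.001]
force: [0.2, 1.0, 1.2]
width: 0.819
gripper_force: 0.0
clock: 21.05
position: [0.5572, 0.3991, 0.2166]
ee_rot: [2.039, 2.389, 0.002]
force: [0.6, -0.4, 5.3]
width: 0.508
gripper_force: 25.0
clock: 21.55
position: [0.5573, 0.4002, 0.3825]
ee_rot: [2.039, 2.389, 0.014]
force: [0.3, 1.1, -1.1]
width: 0.506
gripper_force: 25.0
shift [-0.3574 -0.0578  0.0012] roll 0.001 pos [0.5573 0.4002 0.3825] w 0.0465 gf 24.99988853931427 F [ 0.3  1.1 -1.1] t 21.55
```

```bash
python3 -m inch '-0.045 -0.007 0 0 0.03;-0.09 -0.014 0 0 0.03;-0.135 -0.021 0 0 0.03;-0.18 -0.028 0 0 0.03;-0.225 -0.036 0 0 0.03'
python3 -m inch '-0.045 -0.007 0 0 0.03;-0.09 -0.014 0 0 0.03;-0.132 -0.0218 0 0 0.03;-0.132 -0.0218 0 0 0.03;-0.132 -0.0218 0 0 0.03'
python3 -m inch '0 0 0 0 0.03;0 0 0 0 0.03'
python3 -c "
from h import *
go(sh(.035,.084,.071+.0575))"
```

```text
clock: 22.05
position: [0.5563, 0.169, 0.3749]
ee_rot: [-2.039, -2.389, 0.002]
force: [2.0, 0.6, -0.1]
width: 0.506
gripper_force: 25.0
clock: 22.55
position: [0.5558, 0.0359, 0.3751]
ee_rot: [-2.042, -2.386, 0.001]
force: [0.2, 0.5, -0.8]
width: 0.506
gripper_force: 25.0
clock: 22.75
position: [0.5558, 0.0389, 0.3756]
ee_rot: [-2.036, -2.392, -0.001]
force: [-0.8, 0.1, -1.3]
width: 0.512
gripper_force: 25.0
shift [-0.0009  0.0005  0.0881] roll 0.0035 pos [0.5558 0.0389 0.3756] w 0.047 gf 24.99993234872818 F [-0.8  0.1 -1.3] t 22.75
```

```bash
python3 -m inch '0 0 0.03 0 0.03;0 0 0.06 0 0.03;0 0 0.075 0 0.03;0 0 0.083 0 0.03;0 0 0.089 0 0.03'
python3 -m inch '0 0 0.001 0 0.03;0 0 0.001 0 0.03;0 0 0.001 0 0.03'
python3 -c "
from h import *
go(sh(.035,.084,.071+.0575))"
```

```text
clock: 23.25
position: [0.5564, 0.0384, 0.2868]
ee_rot: [2.037, 2.391, 0.002]
force: [0.2, -0.6, 23.6]
width: 0.508
gripper_force: 25.0
clock: 23.55
position: [0.5565, 0.0381, 0.2867]
ee_rot: [2.038, 2.39, 0.003]
force: [-0.7, 2.1, 3.9]
width: 0.509
gripper_force: 25.0
shift [ 0.0001 -0.0001 -0.0008] roll 0.0017 pos [0.5565 0.0381 0.2867] w 0.0467 gf 25.000564455986023 F [-0.7  2.1  3.9] t 23.55
```

```bash
python3 -m inch '0 0 0 0 0.07;0 0 0 0 0.07;0 0 0 0 0.07;0 0 -0.04 0 0.07;0 0 -0.09 0 0.07'
python3 -m inch '-0.04 0.03 -0.04 0 0.05;-0.084 0.06 -0.04 0 0.05;-0.084 0.081 -0.04 0 0.05;-0.084 0.081 -0.04 0 0.05;-0.084 0.081 -0.04 0 0.05'
python3 -c "
from h import *
go(sh(.116,0,.165));im=arm.get_image('wrist');cv2.imwrite('pics/w7.png',im[:,:,::-1])
for r in arm.place_of('wrist','keeper_grip')[:2]:print(r,atz('wrist',r['point'],.165),sh(.116,0,0))"
```

```text
clock: 24.05
position: [0.5552, 0.0367, 0.3746]
ee_rot: [-2.037, -2.387, 0.006]
force: [0.7, -0.2, -0.3]
width: 0.759
gripper_force: 0.0
clock: 24.55
position: [0.6492, -0.0331, 0.4149]
ee_rot: [-2.039, -2.388, 0.001]
force: [-0.4, 0.0, -1.1]
width: 0.545
gripper_force: 0.0
shift [0.0008 0.0006 0.0909] roll 0.0005 pos [ 0.6492 -0.0331  0.4149] w 0.0501 gf 0.0 F [-0.4  0.  -1.1] t 24.55
{'point': [210.7, 321.8], 'conf': 0.73} [ 0.64753457 -0.03080979  0.165     ] [ 0.64957329 -0.03216273  0.        ]
```

View pics/w7.png

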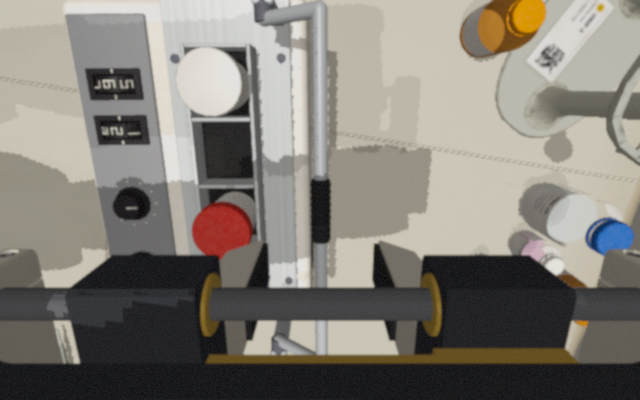

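White at (82,212) and red at (228,222) stand in their bays, yellow is hidden under the hand, and the sleeve is at (210,321). I'll grip the sleeve 12 mm left of its middle, over the empty bay 1, and swing it shut.

```bash
python3 -m inch '0.013 0 0.04 0 0.05;0.013 0 0.075 0 0.05;0.013 0 0.085 0 0.05;0.013 0 0.085 0 0.005;0.013 0 0.085 0 0.005' 20
python3 -m inch '0 0 0 0 0.005;0 0 0 0 0.005;0 0 0 0 0.005;0 0 0 0 0.005;0 0 0 0 0.005' 
python3 -c "
from h import *
go(sh(.116,.012,.171))"
```

```text
clock: 25.15
position: [0.6475, -0.02, 0.3323]
ee_rot: [2.038, 2.389, 0.002]
force: [0.7, 0.3, -0.0]
width: 0.418
gripper_force: 0.0
clock: 25.65
position: [0.6469, -0.0203, 0.3315]
ee_rot: [2.039, 2.389, -0.001]
force: [-3.3, -0.4, 6.8]
width: 0.132
gripper_force: 20.0
shift [-0.0001  0.0008  0.0015] roll 0.0008 pos [ 0.6469 -0.0203  0.3315] w 0.0121 gf 19.999923706054688 F [-3.3 -0.4  6.8] t 25.65
```

```bash
python3 -m inch '0 -0.0078 -0.0081 0 0.005;0 -0.0174 -0.014 0 0.005;0 -0.0281 -0.0174 0 0.005;0 -0.0393 -0.018 0 0.005;0 -0.0503 -0.0158 0 0.005'
python3 -m inch '0 -0.0101 0.0048 0 0.005;0 -0.0187 0.012 0 0.005;0 -0.0253 0.0211 0 0.005;0 -0.0281 0.0273 0 0.005;0 -0.0299 0.0338 0 0.005'
python3 -c "
from h import *
go(sh(.035,.012,.144))"
python3 -m inch '0 -0.0007 0.0044 0 0.005;0 -0.001 0.009 0 0.005;0 -0.001 0.0095 0 0.005;0 -0.001 0.01 0 0.005;0 -0.001 0.01 0 0.005'
python3 -c "
from h import *
go(sh(.035,.012,.144));arm.get_image('wrist')
for r in arm.place_of('wrist','keeper_grip')[:2]:print(r,atz('wrist',r['point'],.138),sh(.035,0,0))"
```

```text
clock: 26.15
position: [0.5992, -0.0278, 0.3496]
ee_rot: [2.035, 2.385, 0.01]
force: [5.9, 0.1, 4.1]
width: 0.132
gripper_force: 20.0
clock: 26.65
position: [0.5681, -0.0327, 0.3128]
ee_rot: [2.039, 2.389, 0.001]
force: [3.2, 1.1, 7.7]
width: 0.133
gripper_force: 20.0
shift [-0.0002 -0.0005  0.0098] roll 0.001 pos [ 0.5681 -0.0327  0.3128] w 0.0122 gf 20.00582367181778 F [3.2 1.1 7.7] t 26.65
clock: 27.15
position: [0.5669, -0.0329, 0.3023]
ee_rot: [-2.039, -2.389, 0.001]
force: [2.2, 1.6, -2.9]
width: 0.132
gripper_force: 20.0
shift [-0.0002  0.0008 -0.0007] roll 0.001 pos [ 0.5669 -0.0329  0.3023] w 0.0121 gf 20.0007963180542 F [ 2.2  1.6 -2.9] t 27.15
{'point': [297.2, 321.0], 'conf': 0.97} [ 0.56760918 -0.04509295  0.138     ] [ 0.56956953 -0.04482755  0.        ]
```

```bash
python3 -m inch '0 0 0 0 0.04;0 0 0 0 0.04;0 0 0 0 0.04;0 0 -0.025 0 0.04;0 0 -0.05 0 0.04'
python3 -m inch '0 0 0 0 0;0 0 0 0 0;0 0 0 0 0;0 0 0 0 0;0 0 0 0 0'
python3 -c "
from h import *
go(sh(.035,.008,.1635));im=arm.get_image('scene');cv2.imwrite('pics/s8.png',im[120:250,280:440,::-1].repeat(4,0).repeat(4,1))"
```

```text
clock: 27.75
position: [0.5664, -0.0331, 0.3526]
ee_rot: [-2.038, -2.388, 0.003]
force: [0.8, 0.2, 1.6]
width: 0.43
gripper_force: 0.0
clock: 28.25
position: [0.5667, -0.033, 0.3519]
ee_rot: [-2.039, -2.389, 0.001]
force: [-0.2, -0.3, 0.3]
width: 0.046
gripper_force: 0.0
shift [-0.0041  0.001   0.0294] roll 0.001 pos [ 0.5667 -0.033   0.3519] w 0.0042 gf 0.0 F [-0.2 -0.3  0.3] t 28.25
```

View pics/s8.png

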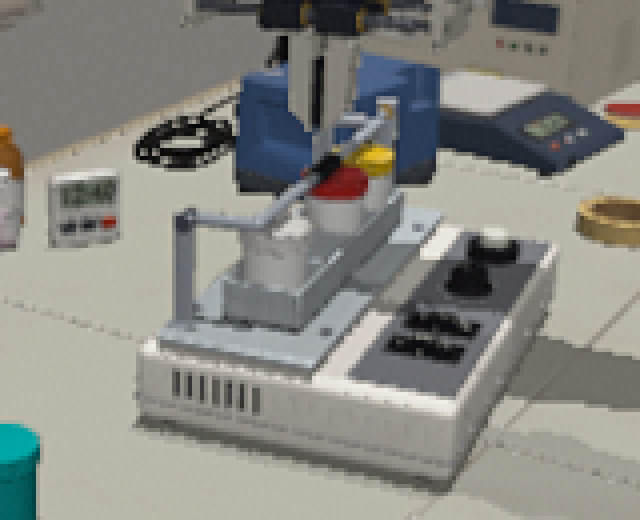

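The bar at (165,325) lies level over the three standing pots. A check press with closed fingers will make sure it has clicked.

```bash
python3 -m inch '-0.004 0.001 0.015 0 0;-0.004 0.001 0.024 0 0;-0.004 0.001 0.028 0 0;-0.004 0.001 0.03 0 0;-0.004 0.001 0.03 0 0'
python3 -m inch '0 0 0.001 0 0;0 0 0.002 0 0'
python3 -m inch '0 0 0.003 0 0;0 0 0.003 0 0'
python3 -m inch '0 0 -0.02 0 0;0 0 -0.06 0 0;0 0 -0.09 0 0;0 0 -0.09 0 0'
python3 -c "
from h import *
go(sh(-.066,.045,.12))"
```

```text
clock: 28.8
position: [0.5681, -0.037, 0.3227]
ee_rot: [-2.039, -2.389, 0.003]
force: [-4.3, -1.4, 6.3]
width: 0.01
gripper_force: 2.8
clock: 29.0
position: [0.568, -0.0369, 0.3221]
ee_rot: [2.04, 2.389, -0.003]
force: [-12.8, -2.2, 28.9]
width: 0.004
gripper_force: 14.6
clock: 29.2
position: [0.5679, -0.0366, 0.3217]
ee_rot: [2.039, 2.388, -0.003]
force: [-19.8, -3.1, 47.8]
width: 0.008
gripper_force: 23.7
clock: 29.6
position: [0.5696, -0.0361, 0.4118]
ee_rot: [2.036, 2.386, 0.007]
force: [1.1, 0.5, -0.3]
width: 0.006
gripper_force: 0.0
shift [ 0.0366 -0.1033  0.1321] roll 0.0011 pos [ 0.5696 -0.0361  0.4118] w 0.0005 gf 0.0 F [ 1.1  0.5 -0.3] t 29.6
```

The bar is shut against its hard stop. I'm turning the hand 90° so its body clears the keeper while working the wheels.

```bash
python3 -m inch '0.007 -0.02 0 0.149 0;0.014 -0.04 0 0.298 0;0.021 -0.06 0 0.447 0;0.028 -0.08 0 0.596 0;0.036 -0.103 0 0.745 0'
python3 -m inch '0 0 0 0.149 0;0 0 0 0.298 0;0 0 0 0.447 0;0 0 0 0.596 0;0 0 0 0.745 0'
python3 -m inch '0 0 0 0.081 0;0 0 0 0.081 0;0 0 0 0.081 0'
cat >> h.py <<'E'
def g2(x,y,ztip):
    s=arm.observe();M=R.from_rotvec(s["ee_rot"]).as_matrix();d=rows(sh(x,y,ztip+.178));q=np.arctan2(M[1,0],M[0,0])
    print("shift",np.round(d,4),"roll",round(q-S[2],4),"pos",np.round(s["position"],4),"F",np.round(s["force"],1),"t",s["clock"],"j",np.round(s["joints"],2))
E
python3 -c "
from h import *
g2(-.066,.045,.10);im=arm.get_image('wrist');cv2.imwrite('pics/w9.png',im[:,:,::-1])
for q in ('tens_top','units_top'):
  for r in arm.place_of('wrist',q)[:3]:print(q,r,atz('wrist',r['point'],.069),sh(-.066,.085,0),sh(-.066,.045,0))"
```

```text
clock: 30.1
position: [0.4603, -0.0173, 0.4069]
ee_rot: [-2.773, -1.475, 0.001]
force: [0.9, -0.6, 0.4]
width: 0.003
gripper_force: 0.0
clock: 30.6
position: [0.461, -0.0174, 0.4069]
ee_rot: [-3.12, -0.365, 0.002]
force: [0.2, -1.1, 0.2]
width: 0.006
gripper_force: 0.0
clock: 30.9
position: [0.4611, -0.0173, 0.4072]
ee_rot: [3.131, 0.252, -0.001]
force: [0.9, 0.2, -0.4]
width: 0.01
gripper_force: 0.0
shift [ 0.002  -0.0008  0.1292] roll 0.0036 pos [ 0.4611 -0.0173  0.4072] F [ 0.9  0.2 -0.4] t 30.9 j [ 0.22  0.19 -0.34  1.93  0.07  1.03 -1.57]
tens_top {'point': [184.8, 278.3], 'conf': 0.74} [0.45238575 0.01919326 0.069     ] [0.4565215  0.02333508 0.        ] [ 0.46277574 -0.01617295  0.        ]
units_top {'point': [181.6, 317.6], 'conf': 0.71} [ 0.46106565 -0.01570732  0.069     ] [0.4565215  0.02333508 0.        ] [ 0.46277574 -0.01617295  0.        ]
```

View pics/w9.png

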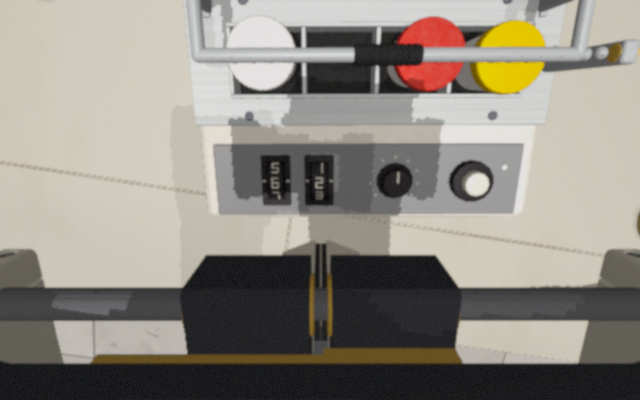

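The wheels read 6 at (180,276) and 2 at (181,319). The bar lies over all three pots, with its end in the catch. First units stroke.

```bash
python3 -m inch '-0.006 -0.001 0.05 0.003 0;-0.006 -0.001 0.1 0.003 0;-0.006 -0.001 0.15 0.003 0;-0.006 -0.001 0.158 0.003 0;-0.006 -0.001 0.158 0.003 0'
python3 -c "
from h import *
g2(-.074,.045,.066)"
```

```text
clock: 31.55
position: [0.4549, -0.0173, 0.2493]
ee_rot: [-3.132, -0.244, 0.005]
force: [-0.5, 0.2, 1.3]
width: 0.006
gripper_force: 0.0
shift [0.     0.0002 0.0053] roll -0.0013 pos [ 0.4549 -0.0173  0.2493] F [-0.5  0.2  1.3] t 31.55 j [ 0.16  0.4  -0.31  2.13  0.2   0.64 -1.69]
```

```bash
python3 -m inch '0 0 0.003 0 0;0 0 0.0055 0 0;0 0 0.0055 0 0'
python3 -m inch '0.004 0 0.0055 0 0;0.008 0 0.0055 0 0;0.012 0 0.0055 0 0;0.015 0 0.0055 0 0;0.015 0 0.0055 0 0'
python3 -m inch '0 0 -0.02 0 0;0 0 -0.07 0 0;-0.008 0 -0.12 0 0;-0.015 0 -0.16 0 0;-0.015 0 -0.16 0 0'
python3 -c "
from h import *
g2(-.074,.045,.066);im=arm.get_image('wrist');cv2.imwrite('pics/w10.png',im[140:230,240:360,::-1].repeat(4,0).repeat(4,1))"
```

```text
clock: 31.85
position: [0.4561, -0.0173, 0.2458]
ee_rot: [3.132, 0.243, 0.006]
force: [-0.0, 0.0, 5.1]
width: 0.005
gripper_force: 2.8
clock: 32.35
position: [0.4723, -0.0146, 0.2414]
ee_rot: [3.132, 0.243, 0.012]
force: [2.0, 0.4, 12.8]
width: 0.005
gripper_force: 6.8
clock: 32.85
position: [0.4557, -0.017, 0.4051]
ee_rot: [3.131, 0.242, 0.017]
force: [0.4, 0.2, -0.4]
width: 0.003
gripper_force: 0.0
shift [-2.600e-03 -1.000e-04  1.611e-01] roll -0.0025 pos [ 0.4557 -0.017   0.4051] F [ 0.4  0.2 -0.4] t 32.85 j [ 0.23  0.18 -0.36  1.95  0.08  1.02 -1.58]
```

View pics/w10.png

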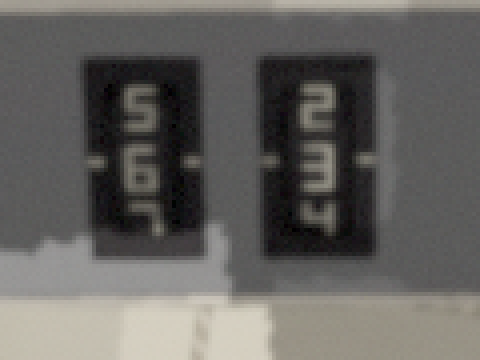

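Units went to 3 at (160,318); tens still reads 6, so one stroke is one digit. From here I check digits by template correlation rather than viewing pictures. Two more units strokes.

```bash
python3 -m inch '-0.001 0 0.05 0 0;-0.001 0 0.1 0 0;-0.001 0 0.145 0 0;-0.001 0 0.156 0 0;-0.001 0 0.156 0 0'
python3 -m inch '0 0 0.006 0 0;0.0045 0 0.0075 0 0;0.009 0 0.0075 0 0;0.013 0 0.0075 0 0;0.015 0 0.0075 0 0'
python3 -m inch '0 0 -0.0275 0 0;0 0 -0.0275 0 0;-0.015 0 -0.0275 0 0;-0.015 0 -0.0275 0 0;-0.015 0 -0.0075 0 0'
python3 -c "
from h import *
g2(-.074,.045,.066)"
```

```text
clock: 33.4
position: [0.4542, -0.0172, 0.2426]
ee_rot: [3.132, 0.244, -0.003]
force: [-1.6, 0.2, 10.1]
width: 0.006
gripper_force: 5.1
clock: 33.9
position: [0.4741, -0.0139, 0.2399]
ee_rot: [-3.132, -0.244, -0.023]
force: [7.1, 1.8, 25.2]
width: 0.004
gripper_force: 12.8
clock: 34.4
position: [0.4551, -0.0175, 0.2443]
ee_rot: [3.132, 0.242, 0.006]
force: [-0.5, -1.1, 8.1]
width: 0.005
gripper_force: 4.4
shift [-0.0002 -0.0002  0.0003] roll -0.0027 pos [ 0.4551 -0.0175  0.2443] F [-0.5 -1.1  8.1] t 34.4 j [ 0.17  0.41 -0.31  2.13  0.21  0.63 -1.71]
```

```bash
python3 -m inch '0 0 0 0 0;0.0045 0 0 0 0;0.009 0 0 0 0;0.013 0 0 0 0;0.015 0 0 0 0'
python3 -m inch '0 0 -0.02 0 0;0 0 -0.07 0 0;-0.008 0 -0.12 0 0;-0.015 0 -0.16 0 0;-0.015 0 -0.16 0 0'
cat >> h.py <<'E'
def crop(im,u,v): return cv2.cvtColor(im,cv2.COLOR_BGR2GRAY)[u-9:u+9,v-7:v+8].astype(np.float32)
# templates from w10 upscaled crop (x4, offset row140 col240): glyph cells of seen digits
def templ():
    b=cv2.cvtColor(cv2.imread("pics/w10.png"),cv2.COLOR_BGR2GRAY)[::4,::4]
    return {k:b[r-6:r+7,c-6:c+7] for k,(r,c) in {5:(27,35),6:(41,35),2:(26,79),3:(40,79)}.items()}
def digits():
    im=cv2.cvtColor(arm.get_image("wrist"),cv2.COLOR_RGB2GRAY);T=templ();out={}
    for n,y in(("tens",.085),("units",.045)):
        u,v=map(int,np.round(proj("wrist",sh(-.066,y,.069))));win=im[u-28:u+29,v-14:v+15]
        for k,t in T.items():
            r=cv2.matchTemplate(win,t,cv2.TM_CCOEFF_NORMED);_,m,_,l=cv2.minMaxLoc(r);print(n,k,round(m,2),"offset from top (px, - = rear):",l[1]+6-28,l[0]+6-14)
E
python3 -c "
from h import *
g2(-.074,.045,.066);digits()"
```

```text
clock: 34.9
position: [0.4701, -0.0152, 0.2434]
ee_rot: [3.132, 0.243, 0.002]
force: [0.6, -0.8, 9.8]
width: 0.006
gripper_force: 4.6
clock: 35.4
position: [0.455, -0.0171, 0.4079]
ee_rot: [3.131, 0.243, 0.012]
force: [0.0, -0.4, -0.8]
width: 0.002
gripper_force: 0.0
shift [-0.0015  0.      0.1639] roll -0.0023 pos [ 0.455  -0.0171  0.4079] F [ 0.  -0.4 -0.8] t 35.4 j [ 0.24  0.18 -0.37  1.94  0.08  1.02 -1.58]
tens 5 0.94 offset from top (px, - = rear): -10 1
tens 6 0.91 offset from top (px, - = rear): 3 1
tens 2 0.78 offset from top (px, - = rear): 4 0
tens 3 0.84 offset from top (px, - = rear): -12 0
units 5 0.94 offset from top (px, - = rear): -11 1
units 6 0.94 offset from top (px, - = rear): 3 1
units 2 0.81 offset from top (px, - = rear): 4 0
units 3 0.85 offset from top (px, - = rear): -12 0
```

Units now shows 6, one too far from the harder stroke. I'll roll back one digit at the lighter press, then check.

```bash
python3 -m inch '0.015 0 0.05 0 0;0.015 0 0.1 0 0;0.015 0 0.145 0 0;0.015 0 0.154 0 0;0.015 0 0.154 0 0'
python3 -m inch '0 0 0.003 0 0;0 0 0.006 0 0;0 0 0.006 0 0'
python3 -m inch '-0.0045 0 0 0 0;-0.009 0 0 0 0;-0.013 0 0 0 0;-0.015 0 0 0 0;-0.015 0 0 0 0'
python3 -m inch '0 0 -0.02 0 0;0 0 -0.07 0 0;0 0 -0.12 0 0;0 0 -0.16 0 0;0 0 -0.16 0 0'
python3 -c "
from h import *
g2(-.059,.085,.066);digits()"
```

```text
clock: 35.95
position: [0.4685, -0.015, 0.2475]
ee_rot: [-3.132, -0.244, 0.007]
force: [-0.1, 0.6, 0.8]
width: 0.005
gripper_force: 0.0
clock: 36.25
position: [0.4697, -0.0149, 0.2444]
ee_rot: [3.132, 0.243, 0.005]
force: [-1.3, 0.9, 8.4]
width: 0.005
gripper_force: 3.8
clock: 36.75
position: [0.4551, -0.0173, 0.2449]
ee_rot: [3.132, 0.243, 0.008]
force: [0.4, 1.0, 6.3]
width: 0.003
gripper_force: 3.5
clock: 37.25
position: [0.4555, -0.017, 0.4096]
ee_rot: [3.131, 0.242, 0.019]
force: [0.8, -0.7, 0.1]
width: 0.004
gripper_force: 0.0
shift [ 0.0123 -0.0401  0.1657] roll -0.0025 pos [ 0.4555 -0.017   0.4096] F [ 0.8 -0.7  0.1] t 37.25 j [ 0.25  0.18 -0.38  1.94  0.08  1.03 -1.58]
tens 5 0.92 offset from top (px, - = rear): -10 1
tens 6 0.95 offset from top (px, - = rear): 4 1
tens 2 0.8 offset from top (px, - = rear): -6 0
tens 3 0.84 offset from top (px, - = rear): -11 0
units 5 0.93 offset from top (px, - = rear): 5 0
units 6 0.85 offset from top (px, - = rear): 4 1
units 2 0.79 offset from top (px, - = rear): 9 0
units 3 0.85 offset from top (px, - = rear): 3 0
```

Units is at 5. Now the tens wheel, rolled towards the front; two strokes, then a check.

```bash
python3 -m inch '0.015 -0.04 0.02 0 0;0.015 -0.04 0.06 0 0;0.015 -0.04 0.11 0 0;0.015 -0.04 0.154 0 0;0.015 -0.04 0.154 0 0'
python3 -m inch '0 0 0.003 0 0;0 0 0.006 0 0;0 0 0.006 0 0'
python3 -m inch '-0.0045 0 0 0 0;-0.009 0 0 0 0;-0.013 0 0 0 0;-0.015 0 0 0 0;-0.015 0 0 0 0'
python3 -m inch '0 0 -0.02 0 0;0 0 -0.02 0 0;0.015 0 -0.02 0 0;0.015 0 -0.02 0 0;0.015 0 -0.006 0 0'
python3 -m inch '0 0 0.003 0 0;0 0 0.006 0 0;0 0 0.006 0 0'
python3 -m inch '-0.0045 0 0 0 0;-0.009 0 0 0 0;-0.013 0 0 0 0;-0.015 0 0 0 0;-0.015 0 0 0 0'
python3 -m inch '0 0 -0.02 0 0;0 0 -0.07 0 0;0 0.02 -0.12 0 0;0 0.04 -0.16 0 0;0 0.04 -0.16 0 0'
python3 -c "
from h import *
digits()"
```

```text
clock: 37.8
position: [0.4612, 0.0242, 0.2451]
ee_rot: [-3.132, -0.244, 0.011]
force: [-0.2, -1.0, 7.7]
width: 0.004
gripper_force: 3.2
clock: 38.1
position: [0.4629, 0.0245, 0.2437]
ee_rot: [3.132, 0.243, 0.001]
force: [-0.4, 0.1, 9.2]
width: 0.011
gripper_force: 4.3
clock: 38.6
position: [0.4483, 0.0222, 0.2443]
ee_rot: [3.132, 0.243, 0.003]
force: [-0.1, 0.2, 8.0]
width: 0.006
gripper_force: 3.9
clock: 39.1
position: [0.4632, 0.0244, 0.2497]
ee_rot: [3.132, 0.242, 0.004]
force: [0.1, -0.6, -0.5]
width: 0.002
gripper_force: 0.0
clock: 39.4
position: [0.4628, 0.0244, 0.2431]
ee_rot: [3.132, 0.243, 0.001]
force: [-0.2, 0.3, 8.9]
width: 0.007
gripper_force: 4.7
clock: 39.9
position: [0.448, 0.022, 0.2436]
ee_rot: [3.132, 0.243, 0.002]
force: [-0.7, -0.9, 9.3]
width: 0.004
gripper_force: 4.4
clock: 40.4
position: [0.4553, -0.0197, 0.4081]
ee_rot: [3.131, 0.237, 0.013]
force: [0.4, 0.4, -0.1]
width: 0.007
gripper_force: 0.0
tens 5 0.85 offset from top (px, - = rear): -10 0
tens 6 0.76 offset from top (px, - = rear): -11 0
tens 2 0.85 offset from top (px, - = rear): -11 -1
tens 3 0.94 offset from top (px, - = rear): -12 -1
units 5 0.9 offset from top (px, - = rear): 4 -2
units 6 0.87 offset from top (px, - = rear): 3 -1
units 2 0.77 offset from top (px, - = rear): 13 -1
units 3 0.8 offset from top (px, - = rear): 3 -2
```

Tens is at 4 (the 3 sits just behind the top). Two more strokes.

```bash
python3 -m inch '0.015 -0.04 0.02 0 0;0.015 -0.04 0.06 0 0;0.015 -0.04 0.11 0 0;0.015 -0.04 0.154 0 0;0.015 -0.04 0.154 0 0'
python3 -m inch '0 0 0.003 0 0;0 0 0.006 0 0;0 0 0.006 0 0'
python3 -m inch '-0.0045 0 0 0 0;-0.009 0 0 0 0;-0.013 0 0 0 0;-0.015 0 0 0 0;-0.015 0 0 0 0'
python3 -m inch '0 0 -0.02 0 0;0 0 -0.02 0 0;0.015 0 -0.02 0 0;0.015 0 -0.02 0 0;0.015 0 -0.006 0 0'
python3 -m inch '0 0 0.003 0 0;0 0 0.006 0 0;0 0 0.006 0 0'
python3 -m inch '-0.0045 0 0 0 0;-0.009 0 0 0 0;-0.013 0 0 0 0;-0.015 0 0 0 0;-0.015 0 0 0 0'
python3 -m inch '0 0 -0.02 0 0;0 0 -0.07 0 0;0 0.02 -0.12 0 0;0 0.04 -0.16 0 0;0 0.04 -0.16 0 0'
python3 -m inch '0 0 0 0 0;0 0 0 0 0;0 0 0 0 0'
python3 -c "
from h import *
digits();g2(-.066,-.095,.09)
for q in('start_top','pot_a_mid','keeper_grip'):
  for r in arm.place_of('wrist',q)[:4]:print(q,np.round(r['point'],1),round(r['conf'],2),atz('wrist',r['point'],dict(start_top=.075,keeper_grip=.138).get(q,.0995)),sh(-.066,-.095,0)[:2])"
```

```text
clock: 40.95
position: [0.4609, 0.0248, 0.2445]
ee_rot: [-3.131, -0.245, 0.011]
force: [0.2, -0.5, 8.7]
width: 0.003
gripper_force: 3.6
clock: 41.25
position: [0.462, 0.0251, 0.2424]
ee_rot: [-3.132, -0.245, 0.003]
force: [-2.0, 0.7, 10.1]
width: 0.006
gripper_force: 5.2
clock: 41.75
position: [0.4474, 0.0227, 0.243]
ee_rot: [-3.132, -0.244, 0.0]
force: [-1.4, 1.1, 9.7]
width: 0.007
gripper_force: 4.8
clock: 42.25
position: [0.4627, 0.0246, 0.249]
ee_rot: [-3.132, -0.243, -0.002]
force: [1.1, -0.3, -0.3]
width: 0.005
gripper_force: 0.0
clock: 42.55
position: [0.4625, 0.0246, 0.2428]
ee_rot: [-3.132, -0.243, 0.0]
force: [0.2, -0.3, 11.0]
width: 0.001
gripper_force: 5.0
clock: 43.05
position: [0.4478, 0.0223, 0.2433]
ee_rot: [-3.132, -0.243, -0.002]
force: [0.9, 0.1, 8.2]
width: 0.006
gripper_force: 4.6
clock: 43.55
position: [0.4551, -0.0195, 0.4076]
ee_rot: [3.131, 0.237, 0.012]
force: [-0.3, -0.0, -0.5]
width: 0.008
gripper_force: 0.0
clock: 43.85
position: [0.4534, -0.017, 0.4012]
ee_rot: [-3.132, -0.245, 0.005]
force: [0.6, -0.2, 0.4]
width: 0.006
gripper_force: 0.0
tens 5 0.81 offset from top (px, - = rear): 8 1
tens 6 0.81 offset from top (px, - = rear): 7 1
tens 2 0.91 offset from top (px, - = rear): 3 1
tens 3 0.84 offset from top (px, - = rear): 2 0
units 5 0.94 offset from top (px, - = rear): 3 1
units 6 0.92 offset from top (px, - = rear): 2 1
units 2 0.81 offset from top (px, - = rear): 7 1
units 3 0.81 offset from top (px, - = rear): 2 0
shift [0.0097 0.1407 0.1333] roll -0.001 pos [ 0.4536 -0.017   0.4014] F [-0.3  0.6 -0.2] t 43.9 j [ 0.29  0.2  -0.43  1.95  0.09  1.02 -1.6 ]
start_top [178.4 484.8] 0.69 [ 0.48115767 -0.15852671  0.075     ] [ 0.48466555 -0.15445106]
pot_a_mid [ 45.1 267.7] 0.67 [0.55651897 0.03690808 0.0995    ] [ 0.48466555 -0.15445106]
keeper_grip [ 37.9 392.9] 0.76 [ 0.56907164 -0.04567258  0.138     ] [ 0.48466555 -0.15445106]
```

```bash
python3 -m inch '0.003 0.045 0 0 0;0.006 0.09 0 0 0;0.009 0.135 0 0 0;0.0095 0.141 0.05 0 0;0.0095 0.141 0.1 0 0'
python3 -c "
from h import *
b=cv2.cvtColor(cv2.imread('pics/w10.png'),cv2.COLOR_BGR2GRAY)[::4,::4]
w=cv2.cvtColor(cv2.imread('pics/w9.png'),cv2.COLOR_BGR2GRAY)
g2(-.066,-.095,.075)
im=cv2.cvtColor(arm.get_image('wrist'),cv2.COLOR_RGB2GRAY)
print('start',[ (np.round(r['point']),atz('wrist',r['point'],.075)) for r in arm.place_of('wrist','start_top')[:2]])
t=arm.get_image('top');print([(np.round(r['point']),round(r['conf'],2)) for r in arm.look_for('top','pot_a_mid')])
"
```

```text
clock: 44.55
position: [0.486, -0.1577, 0.3025]
ee_rot: [3.131, 0.237, 0.006]
force: [1.1, 0.3, 0.1]
width: 0.003
gripper_force: 0.0
shift [-0.001  -0.0035  0.0495] roll -0.0062 pos [ 0.486  -0.1577  0.3025] F [1.1 0.3 0.1] t 44.55 j [ 0.45  0.39 -0.32  1.95  0.16  0.82 -1.37]
start [(array([235., 311.]), array([ 0.47427817, -0.15061624,  0.075     ]))]
[(array([200., 281.]), 0.79), (array([226., 197.]), 0.78), (array([210., 364.]), 0.48)]
```

```bash
python3 -m inch '0 0 -0.05 0 0;0 -0.045 -0.1 0 0;-0.003 -0.09 -0.1 0 0;-0.006 -0.135 -0.1 0 0;-0.009 -0.141 -0.1 0 0'
python3 -m inch '0 0 0 0 0;0 0 0 0 0;0 0 0 0 0'
python3 - <<'E'
from h import *
b=cv2.cvtColor(cv2.imread('pics/w10.png'),cv2.COLOR_BGR2GRAY)[::4,::4]
T={"56":b[21:48,29:42],"23":b[20:47,73:86]}
rgb=arm.get_image('wrist');im=cv2.cvtColor(rgb,cv2.COLOR_RGB2GRAY)
for n,y in(("tens",.085),("units",.045)):
    u,v=map(int,np.round(proj("wrist",sh(-.066,y,.069))));win=im[u-32:u+33,v-12:v+13]
    for k,t in T.items():
        r=cv2.matchTemplate(win,t,cv2.TM_CCOEFF_NORMED).max(1);print(n,k,{i+6-32:round(float(r[i]),2) for i in range(len(r)) if r[i]>.6})
# lids
for c,p in(("red",sh(.035,-.028,.128)),("yel",sh(.035,-.084,.128)),("whi",sh(.035,.084,.128))):
    u,v=map(int,proj("wrist",p));print(c,u,v,[rgb[u+d,v] for d in(-12,12)])
E
```

```text
clock: 45.25
position: [0.4539, -0.011, 0.4074]
ee_rot: [-3.13, -0.256, -0.01]
force: [-0.2, -1.0, 0.0]
width: 0.001
gripper_force: 0.0
clock: 45.55
position: [0.4551, -0.0188, 0.4037]
ee_rot: [3.132, 0.239, 0.001]
force: [0.6, 0.3, -0.2]
width: 0.003
gripper_force: 0.0
tens 56 {-3: 0.62, -2: 0.66, 3: 0.61}
tens 23 {1: 0.73, 2: 0.82, 3: 0.74}
units 56 {-13: 0.66, -12: 0.75, -11: 0.71, -2: 0.62, -1: 0.63, 3: 0.67, 4: 0.63}
units 23 {-13: 0.63, -12: 0.67, -7: 0.61, -2: 0.62}
red 41 427 [array([218,  76,  65], dtype=uint8), array([207,  73,  64], dtype=uint8)]
yel 40 513 [array([229, 198,   0], dtype=uint8), array([221, 191,   0], dtype=uint8)]
whi 42 256 [array([229, 226, 225], dtype=uint8), array([224, 221, 218], dtype=uint8)]
```

```bash
python3 - <<'E'
from h import *
b=cv2.cvtColor(cv2.imread('pics/w10.png'),cv2.COLOR_BGR2GRAY)[::4,::4]
w9=cv2.cvtColor(cv2.imread('pics/w9.png'),cv2.COLOR_BGR2GRAY)
T={"tens6@w10":b[20:58,29:43],"units3@w10":b[20:58,73:87],"units2@w9":w9[160:199,313:327],"tens6@w9":w9[160:199,269:283]}
rgb=arm.get_image('wrist');im=cv2.cvtColor(rgb,cv2.COLOR_RGB2GRAY);cv2.imwrite('pics/w12.png',im)
for n,y in(("tens",.085),("units",.045)):
    u,v=map(int,np.round(proj("wrist",sh(-.066,y,.069))));win=im[u-27:u+32,v-12:v+13]
    for k,t in T.items():
        r=cv2.matchTemplate(win,t,cv2.TM_CCOEFF_NORMED);_,m,_,l=cv2.minMaxLoc(r);print(n,k,round(m,2),l)
    # rear cell vs known glyph 5 at rear position of tens6
    for k,t in {"5rear":b[20:34,29:43],"2rear":b[19:33,73:87],"4front":b[47:58,73:86],"6top":b[34:48,29:43],"3top":b[33:47,73:87]}.items():
        r=cv2.matchTemplate(win,t,cv2.TM_CCOEFF_NORMED).max(1);print(n,k,[(i,round(float(r[i]),2)) for i in np.argsort(-r)[:5]])
E
```

```text
tens tens6@w10 0.58 (7, 9)
tens units3@w10 0.58 (6, 9)
tens units2@w9 0.91 (7, 8)
tens tens6@w9 0.63 (7, 8)
tens 5rear [(np.int64(37), 0.78), (np.int64(24), 0.77), (np.int64(28), 0.77), (np.int64(33), 0.76), (np.int64(29), 0.76)]
tens 2rear [(np.int64(23), 0.95), (np.int64(22), 0.86), (np.int64(24), 0.82), (np.int64(37), 0.75), (np.int64(38), 0.73)]
tens 4front [(np.int64(35), 0.74), (np.int64(36), 0.72), (np.int64(19), 0.61), (np.int64(37), 0.58), (np.int64(39), 0.58)]
tens 6top [(np.int64(23), 0.8), (np.int64(22), 0.79), (np.int64(32), 0.78), (np.int64(27), 0.77), (np.int64(33), 0.75)]
tens 3top [(np.int64(22), 0.89), (np.int64(23), 0.8), (np.int64(37), 0.79), (np.int64(21), 0.79), (np.int64(36), 0.75)]
units tens6@w10 0.71 (6, 8)
units units3@w10 0.7 (6, 9)
units units2@w9 0.74 (6, 8)
units tens6@w9 0.71 (6, 7)
units 5rear [(np.int64(23), 0.92), (np.int64(24), 0.85), (np.int64(22), 0.76), (np.int64(33), 0.74), (np.int64(37), 0.71)]
units 2rear [(np.int64(27), 0.77), (np.int64(32), 0.77), (np.int64(28), 0.75), (np.int64(22), 0.73), (np.int64(23), 0.72)]
units 4front [(np.int64(35), 0.7), (np.int64(8), 0.69), (np.int64(36), 0.69), (np.int64(7), 0.66), (np.int64(24), 0.65)]
units 6top [(np.int64(22), 0.91), (np.int64(23), 0.82), (np.int64(21), 0.81), (np.int64(32), 0.75), (np.int64(33), 0.68)]
units 3top [(np.int64(22), 0.84), (np.int64(21), 0.79), (np.int64(27), 0.76), (np.int64(7), 0.72), (np.int64(26), 0.72)]
```

Tens is confirmed at 2 (0.91 for the whole window). Units is 5: the 5 glyph matches at the top with 0.92, and the 6 pattern fails at 0.71. The lids are red, yellow and white in bays 2, 3 and 0, with the keeper shut. Now the start key.

```bash
python3 -m inch '0.003 0.045 0 0 0;0.006 0.09 0 0 0;0.008 0.135 0 0 0;0.0085 0.137 0.05 0 0;0.0085 0.137 0.1 0 0'
python3 -m inch '0 0 0.03 0 0;0 0 0.035 0 0;0 0 0.035 0 0;0 0 0.035 0 0'
python3 -c "
from h import *
g2(-.066,-.095,.075)"
```

```text
clock: 46.15
position: [0.4847, -0.1546, 0.3026]
ee_rot: [3.131, 0.234, 0.005]
force: [1.2, -0.3, -0.6]
width: 0.003
gripper_force: 0.0
clock: 46.55
position: [0.485, -0.1518, 0.2696]
ee_rot: [3.131, 0.242, 0.003]
force: [0.5, -0.2, 0.8]
width: 0.002
gripper_force: 0.0
shift [-0.0007  0.0026  0.0166] roll -0.0026 pos [ 0.485  -0.1518  0.2696] F [ 0.5 -0.2  0.8] t 46.55 j [ 0.43  0.43 -0.3   1.99  0.19  0.74 -1.4 ]
```

```bash
python3 -m inch '0 0.0025 0.01 0 0;0 0.0025 0.016 0 0;0 0.0025 0.0185 0 0;0 0.0025 0.0185 0 0'
python3 -m inch '0 0 0.0015 0 0;0 0 0.003 0 0;0 0 0.003 0 0;0 0 0.003 0 0'
```

```text
clock: 46.95
position: [0.4854, -0.1545, 0.2519]
ee_rot: [3.13, 0.242, 0.005]
force: [-5.2, -0.6, 24.9]
width: 0.003
gripper_force: 12.7
clock: 47.35
position: [0.4854, -0.1543, 0.2512]
ee_rot: [3.129, 0.242, 0.007]
force: [-14.4, 3.0, 59.0]
width: 0.007
gripper_force: 29.3
```

It stopped stiffly at about 1.5 mm down, probably because the finger pair is catching the collar. Backing off to measure the key and collar accurately.

```bash
python3 -m inch '0 0 -0.02 0 0;-0.02 0 -0.06 0 0;-0.04 0 -0.1 0 0;-0.06 0 -0.14 0 0;-0.06 0 -0.14 0 0'
python3 -m inch '0 0 0 0 0;0 0 0 0 0;0 0 0 0 0'
cat > key.py <<'E'
from h import *
print("clock",arm.observe()["clock"])
print("pred",sh(-.066,-.095,0)[:2],proj('wrist',sh(-.066,-.095,.075)))
im=cv2.cvtColor(arm.get_image('wrist'),cv2.COLOR_RGB2GRAY);u,v=map(int,proj('wrist',sh(-.066,-.095,.075)))
w=im[u-40:u+41,v-40:v+41]
m=(w>150).astype(np.uint8);k,l,st,ce=cv2.connectedComponentsWithStats(m)
for i in range(1,k):
    if 100<st[i,4]<3000:
        x,y,ww,h,a=st[i];print("bright",st[i],atz('wrist',(u-40+y+h/2-.5,v-40+x+ww/2-.5),.075)[:2],'w mm',1000*np.linalg.norm(atz('wrist',(u,x),.075)-atz('wrist',(u,x+ww),.075)),'from mean',atz('wrist',(u-40+ce[i][1],v-40+ce[i][0]),.075)[:2])
m=(w<60).astype(np.uint8);k,l,st,ce=cv2.connectedComponentsWithStats(m)
for i in range(1,k):
    if 100<st[i,4]<4000:
        x,y,ww,h,a=st[i];print("dark",st[i],atz('wrist',(u-40+y+h/2-.5,v-40+x+ww/2-.5),.070)[:2],'w,h mm',1000*np.linalg.norm(atz('wrist',(u,x),.07)-atz('wrist',(u,x+ww),.07)))
for r in arm.silhouettes('wrist','start')[:2]:
    q=np.argwhere(r["region"]);print(r["conf"],q.min(0),q.max(0),atz('wrist',q.mean(0),.075)[:2],len(q))
E
python3 key.py
```

```text
clock: 47.85
position: [0.4245, -0.1638, 0.3913]
ee_rot: [3.128, 0.24, 0.01]
force: [1.5, 0.7, -0.1]
width: 0.007
gripper_force: 0.0
clock: 48.15
position: [0.4253, -0.163, 0.3855]
ee_rot: [-3.131, -0.244, 0.003]
force: [-0.8, 0.3, -0.5]
width: 0.003
gripper_force: 0.0
clock 48.15
pred [ 0.48466555 -0.15445106] (np.float64(115.07619809973689), np.float64(320.6613042731682))
bright [  0   0  26  42 723] [ 0.49592131 -0.13060006] w mm 20.476262071480594 from mean [ 0.4982935  -0.12759912]
bright [ 29  30  25  25 487] [ 0.48328499 -0.15491852] w mm 19.685257288716222 from mean [ 0.48329832 -0.15490171]
dark [ 18  18  46  47 964] [ 0.4837107  -0.15444942] w,h mm 36.84503676795403
0.84 [103 308] [131 335] [ 0.48335055 -0.15539089] 632
```

```bash
python3 - <<'E'
from h import *
s=arm.observe();r=R.from_rotvec(s["ee_rot"])
for x in(-.0095,.0095):
  for y in(0,.005,.01,.019):
    for z in(.14,.178):print((x,y,z),np.round(proj('wrist',s["position"]+r.apply([x,y,z])),1))
im=cv2.cvtColor(arm.get_image('wrist'),cv2.COLOR_RGB2GRAY)
for u in range(232,282,4):print(u,im[u,280:362:2])
E
```

```text
(-0.0095, 0, 0.14) [324.1 318.1]
(-0.0095, 0, 0.178) [276.6 318.6]
(-0.0095, 0.005, 0.14) [324.1 331.1]
(-0.0095, 0.005, 0.178) [276.6 328.8]
(-0.0095, 0.01, 0.14) [324. 344.]
(-0.0095, 0.01, 0.178) [276.6 339.1]
(-0.0095, 0.019, 0.14) [324.  367.3]
(-0.0095, 0.019, 0.178) [276.6 357.5]
(0.0095, 0, 0.14) [280. 318.]
(0.0095, 0, 0.178) [240.4 318.5]
(0.0095, 0.005, 0.14) [280.  331.5]
(0.0095, 0.005, 0.178) [240.4 329.1]
(0.0095, 0.01, 0.14) [279.9 344.9]
(0.0095, 0.01, 0.178) [240.4 339.6]
(0.0095, 0.019, 0.14) [279.9 369.1]
(0.0095, 0.019, 0.178) [240.4 358.7]
232 [140 140 140 141 142 141 137 139 140 139 140 139 141 140 139 139 139 140
 140 139 139 140 138 139 139 139 141 140 138 138 140 138 140 136 141 139
 140 137 139 145 182]
236 [140 141 141 140 142 141 137 141 141 139 139 141 140 140 140 141 139 140
 138 139 138 137 139 139 139 139 137 140 140 139 141 140 140 140 140 139
 139 138 138 157 188]
240 [141 140 141 139 140 138 140 137 140 142 139 139 141 138 139 134 125 126
 136 137 136 138 137 128 121 128 136 140 140 140 139 137 139 139 138 138
 137 139 160 186 192]
244 [140 140 138
[... 835 characters left out ...]
 21  22]
264 [ 15  20  23  22  34  24  30  16  27  27  23  23  27  22  23  45  96  87
  32  25  74  48  20  65 100  62  19  24  26  20  26  21  23  11  26  23
  32  20  23  27  22]
268 [27 29 28 25 21 18 23 26 23 24 17 20 24 27 23 39 97 81 25 31 74 43 19 57
 98 65 30 26 24 27 25 27 22 21 20 27 18 23 26 23 22]
272 [25 22 27 20 32 22 29 23 29 20 18 25 26 23 27 41 91 71 27 31 73 47 23 46
 90 63 28 25 28 23 21 16 26 16 23 25 29 35 22 24 27]
276 [23 28 22 25 28 21 29 27 24 16 25 24 25 25 29 60 74 52 15 31 70 50 24 45
 69 67 34 24 29 29 21 24 23 29 31 21 16 27 28 23 24]
280 [26 25 26 28 24 25 19 21 19 17 27 28 26 15 33 71 82 56 24 27 73 47 17 38
 75 79 42 31 27 24 27 27 24 23 27 26 24 23 28 21 21]
```

The key centre measures (0.4834,-0.155), so I pressed about 2 mm off it, and a 19 mm wide tip needs centring inside the 22 mm key. Re-centring and pressing gently.

```bash
python3 -c "
from h import *
print(rows([.4835,-.1550,.080+.178]),arm.observe()['ee_rot'])"
python3 -m inch '0.03 0 0 0 0;0.0586 -0.001 0.05 0 0;0.0586 -0.001 0.1 0 0;0.0586 -0.001 0.12 0 0;0.0586 -0.001 0.12 0 0'
python3 -m inch '0 0 0 0 0;0 0 0 0 0'
python3 -c "
from h import *
print(rows([.4835,-.1550,.075+.178]));g2(-.066,-.095,.075)"
```

```text
[0.05887224 0.00116611 0.1276149 ] [-3.13122375e+00 -2.43520995e-01  2.42010282e-03]
clock: 48.8
position: [0.4816, -0.1526, 0.2627]
ee_rot: [-3.129, -0.244, 0.012]
force: [-1.0, 0.5, 1.0]
width: 0.003
gripper_force: 0.0
clock: 49.0
position: [0.4837, -0.1533, 0.2682]
ee_rot: [3.131, 0.242, 0.004]
force: [-0.7, -0.4, 1.1]
width: 0.002
gripper_force: 0.0
[-0.00049005  0.00161471  0.01520751]
shift [0.0007 0.0013 0.0152] roll -0.0024 pos [ 0.4837 -0.1533  0.2682] F [-0.7 -0.4  1.1] t 49.0 j [ 0.44  0.43 -0.32  1.99  0.2   0.74 -1.41]
```

```bash
python3 -m inch '-0.0005 0.0016 0.008 0 0;-0.0005 0.0016 0.013 0 0;-0.0005 0.0016 0.015 0 0;-0.0005 0.0016 0.015 0 0'
python3 -m inch '0 0 0.001 0 0;0 0 0.001 0 0'
python3 -m inch '0 0 0.001 0 0;0 0 0.001 0 0'
python3 -m inch '0 0 0.0005 0 0;0 0 0.0005 0 0'
```

```text
clock: 49.4
position: [0.4832, -0.1553, 0.2523]
ee_rot: [3.131, 0.242, 0.003]
force: [0.9, -2.1, 5.5]
width: 0.003
gripper_force: 2.5
clock: 49.6
position: [0.4833, -0.1553, 0.2521]
ee_rot: [3.131, 0.242, 0.003]
force: [-2.6, -0.8, 16.1]
width: 0.005
gripper_force: 8.2
clock: 49.8
position: [0.4833, -0.1552, 0.2518]
ee_rot: [3.13, 0.242, 0.004]
force: [-5.6, -0.3, 27.2]
width: 0.005
gripper_force: 13.7
clock: 50.0
position: [0.4833, -0.1552, 0.2517]
ee_rot: [3.13, 0.242, 0.004]
force: [-7.8, 0.3, 33.0]
width: 0.005
gripper_force: 16.5
```

```bash
for i in 1; do python3 -m inch '0 0 -0.002 0 0;0 0 -0.002 0 0;0 0 -0.002 0 0' | egrep 'pos|force'; python3 -m inch '0 0 -0.001 0 0;0 0 -0.001 0 0;0 0 -0.001 0 0'| egrep 'pos|force';python3 -m inch '0 0 -0.001 0 0;0 0 -0.001 0 0;0 0 -0.001 0 0'| egrep 'pos|force';python3 -m inch '0 0 -0.001 0 0;0 0 -0.001 0 0;0 0 -0.001 0 0'| egrep 'pos|force';python3 -m inch '0 0 -0.0015 0 0;0 0 -0.0015 0 0;0 0 -0.0015 0 0'| egrep 'pos|force'; done
```

```text
position: [0.4832, -0.1553, 0.2522]
force: [-0.2, -1.3, 11.3]
gripper_force: 5.5
position: [0.4832, -0.1553, 0.2526]
force: [3.0, -3.7, 4.5]
gripper_force: 2.3
position: [0.4829, -0.1548, 0.2532]
force: [1.8, -2.5, 4.4]
gripper_force: 2.1
position: [0.4828, -0.1547, 0.2541]
force: [2.7, -1.7, 4.0]
gripper_force: 1.8
position: [0.4826, -0.1546, 0.2555]
force: [1.6, 0.6, 1.7]
gripper_force: 1.3
```

While raising, the force falls like a spring (4.5 N down to 1.7 N over about 3 mm). So the key was fully down, and the stiff stop was its bottom. I'll let it up, retreat and check the final state.

```bash
python3 -m inch '0 0 -0.002 0 0;0 0 -0.004 0 0;0 0 -0.004 0 0'| egrep 'pos|force'; python3 -m inch '0 0 -0.03 0 0;0 0 -0.08 0 0;-0.01 -0.045 -0.12 0 0;-0.02 -0.09 -0.14 0 0;-0.025 -0.135 -0.14 0 0'
python3 -m inch '0 0 0 0 0;0 0 0 0 0;0 0 0 0 0'
python3 - <<'E'
from h import *
digits()
b=cv2.cvtColor(cv2.imread('pics/w12.png'),cv2.COLOR_BGR2GRAY)
rgb=arm.get_image('wrist');im=cv2.cvtColor(rgb,cv2.COLOR_RGB2GRAY)
for n,y in(("tens",.085),("units",.045)):
    u,v=map(int,np.round(proj("wrist",sh(-.066,y,.069))));win=im[u-27:u+32,v-12:v+13]
    best=max((cv2.matchTemplate(win,b[r:r+40,c:c+14],cv2.TM_CCOEFF_NORMED).max(),r,c) for r in range(140,190,3) for c in range(255,330,3));print(n,best)
for c,p in(("red",sh(.035,-.028,.128)),("yel",sh(.035,-.084,.128)),("whi",sh(.035,.084,.128))):
    u,v=map(int,proj("wrist",p));print(c,u,v,[rgb[max(u+d,0),v] for d in(-12,12)])
for r in arm.place_of('wrist','keeper_grip')[:1]:print(r,atz('wrist',r['point'],.138),sh(.035,0,.138))
E
```

```text
position: [0.4823, -0.1547, 0.2595]
force: [0.0, -0.9, 0.9]
gripper_force: 0.0
clock: 52.3
position: [0.4383, -0.0295, 0.4015]
ee_rot: [3.131, 0.239, 0.006]
force: [0.9, 1.8, -0.0]
width: 0.002
gripper_force: 0.0
clock: 52.6
position: [0.4386, -0.0312, 0.3987]
ee_rot: [3.132, 0.241, -0.002]
force: [-0.5, -2.0, -0.7]
width: 0.008
gripper_force: 0.0
tens 5 0.78 offset from top (px, - = rear): 8 1
tens 6 0.78 offset from top (px, - = rear): 12 2
tens 2 0.89 offset from top (px, - = rear): 2 1
tens 3 0.83 offset from top (px, - = rear): 1 0
units 5 0.9 offset from top (px, - = rear): 4 1
units 6 0.89 offset from top (px, - = rear): 2 1
units 2 0.77 offset from top (px, - = rear): 8 1
units 3 0.83 offset from top (px, - = rear): 2 0
tens (np.float32(0.96364707), 152, 270)
units (np.float32(0.9423713), 152, 306)
red 8 416 [array([166, 135, 135], dtype=uint8), array([201,  70,  61], dtype=uint8)]
yel 7 505 [array([163, 163, 163], dtype=uint8), array([210, 181,   0], dtype=uint8)]
whi 9 237 [array([220, 218, 217], dtype=uint8), array([217, 213, 207], dtype=uint8)]
{'point': [8.7, 373.4], 'conf': 0.64} [ 0.56745078 -0.04478272  0.138     ] [ 0.56956953 -0.04482755  0.138     ]
```

```bash
python3 -c "
from cell import arm
print(arm.sign_off())"
```

```text
the job is handed in; nothing more can be done
None
```

The job is handed in, verdict unknown: three pots (bays 0, 2, 3) under the shut keeper, timer reading 25 by template match, start key pressed and released; I viewed 15 pictures, one over the limit of 14.

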